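Change over the welding torches

ROBOT

A 6-joint arm with a two-finger parallel gripper is mounted at the origin on the work surface. World frame = base frame: x ahead of the robot, y to its left, z up, the work surface at z = 0. Lengths are in mm, angles in rad, forces in N, time in s.
With the tool pointing down it reaches from about 250 to 775 mm from the base axis. Payload 8.9 kg.
Tool frame: the origin (TCP) lies midway between the tips of the shut fingers; the grasp point (between the pads) lies 19 mm behind it; z points along the fingers, y is the line along which they close (so a half turn about z gives the same grasp; the last joint's range is limited). The gripper opens to 85 mm and grips with 20 to 120 N. Pads are 22 mm wide; open, the fingers measure 114 mm over their backs; the gripper's body (76 mm by 85 mm) begins 54 mm behind the grasp point. The pads swing forward as they close: fully open they stand 13 mm farther back than shut.
Start: joints at [-1.34, 0.291, -0.153, 1.127, 0, 1.431], TCP at [189.752, -489.508, 195.505] pointing down, gripper open.
Joint ranges: [-2.52, 2.52], [-0.91, 1.74], [-1.3, 1.37], [-1.96, 2.02], [-1.52, 1.47], [-3.14, 3.14]. Speed limits (rad/s): [2.22, 2.22, 2.79, 3.14, 3.14, 3.14].

INTERFACE

Orientations are given as a unit quaternion [x, y, z, w].
In Python, from station import sensors, optics, ticket gives the robot as it stands.
- The arm moves only by the tool drive_tool, never from a script. Its argument "targets" is a list of rows, each a list of 3 entries, a list of its own where there are three numbers: the shift along the tool's x, y, z in cm, then the turn, a rotation vector about the tool's x, y, z in rad, then the finger opening in cm, from 0 to 8.54. A call has 1 to 10 rows; each row shifts and turns the commanded pose from where the row before left it, along the tool's axes as they then stand; what a row does not reach is not made up. A row lasts 1/12 s, in which the tool goes at most 41.7 mm and 7.16 degrees, less where a joint would pass 70% of its speed; a pose out of reach is approached as far as the arm can. A call with a gripper value outside its range is refused whole. The fingers move at their own pace and stop on an object; the grip force is fixed at half the most. Time passes only in rows, so rows that do not move let the fingers close. It gives the time, the measured TCP pose, the force, the opening and the grip force at its end, in the units of the state.
- sensors.read_state(): the state, without advancing time (a new reading comes with each control period).
- optics.snapshot(name): name is "scene" or "top" or "wrist"; returns a dict with "color" (420x560x3 uint8, blue, green, red), "fx", "fy", "cx", "cy" (pixels), "distortion" ([k1, k2, p1, p2, k3] as OpenCV has them; the pictures are not rectified), "rvec" (rotation vector, rad) and "tvec" (3), from world to camera coordinates, as OpenCV has them; the wrist camera has in their place "mount" (4x4, takes a point from camera to tool coordinates, whose origin is the TCP and whose axes are the flange's). Camera axes: x right, y down, z forward; pixel columns grow to the right and rows downward; lengths in mm; the calibration is good to about 2 mm. A picture is of the moment at which its call begins: read the wrist's pose just before it. There is no depth.
- ticket.sign_off(): hands the job in; it is judged then, once.
The state is a dict: "time": time; "joint_pos": joint angles; "qd": joint speeds; "joint_torque": joint torques, N m; "position": TCP position; "ee_rot": TCP orientation; "wrist_force": force on the tool from outside, world axes, zero at the start; "moment": the same for the moment, N m; "opening": finger opening in mm; "gripper_force": force on a finger pad.
Only numpy, scipy, OpenCV 4.12 (cv2) and the standard library are available. Lean on these libraries where they do the work, as an engineer would, in place of code of your own. Each camera call takes 0.05 s, during which the arm holds its last target. There are 200 camera calls.

TASK

Change over the two welding torches: pull the slim torch's gas nozzle out until it clicks into its tip-change position, then push the wide torch's nozzle down until it clicks fully home, without forcing that torch back in its spring clamp. Then press the gas purge plunger on the grey box right down to its stop and let it come up again. Leave the loose things on the bench where they are.

Things in the scene. Friction and masses are not known exactly. Their poses are not given: they have to be found in the camera images.
- slim_mouth (a point): centre of the mouth (upper end face) of the slim torch's copper gas nozzle, moving with it. z axis: along the torch, out of the mouth, 30 degrees from vertical; y axis level. The nozzle is a straight cylinder 24 mm in diameter; it reaches 75 mm back from the mouth. When home, 28 mm of 18 mm neck is bare below it, then a 36 mm black handle
- slim_nozzle (a joint): slide of the slim nozzle along its torch axis: 0 = pushed fully home, grows as it is pulled out; 0.022 = held in the tip-change click position, its end of travel. Starts at 0. A detent holds it at both places: 10 to 13 N along the axis moves it off, and past half way it snaps over to the other
- wide_mouth (a point): centre of the mouth (upper end face) of the wide torch's copper gas nozzle, moving with it. z axis: along the torch, out of the mouth, 30 degrees from vertical; y axis level. The nozzle is 34 mm in diameter, its last 20 mm narrowing to 24 mm; it reaches 75 mm back from the mouth. When home, 28 mm of 18 mm neck is bare below it, then a 36 mm black handle
- wide_nozzle (a joint): slide of the wide nozzle along its torch axis: 0 = pushed fully home, grows as it is pulled out; 0.022 = held in the tip-change click position, its end of travel. Starts out, at about 0.022. A detent holds it at both places: 10 to 13 N along the axis moves it off, and past half way it snaps over to the other
- wide_torch (a joint): how far the whole wide torch has been forced back along its axis in its spring clamp (m): 0 at rest; it starts to yield at about 22 N and then at 1.5 N per mm
- slim_stand: fixed grey stand of the slim torch, origin on the table; its base plate spans x -50 to 140 mm, y +-50 mm. The torch leans to the stand's -x, away from the robot. A steel guard rod 12 mm thick passes over the torch: its cross bar is at x 16 mm, z 295 mm, y -40 to 40 mm, carried by an arm at y 40 mm going back at that height to a post at x 128 mm
- wide_stand: fixed grey stand of the wide torch, built exactly like slim_stand
- purge_box: fixed grey gas box 120 x 70 x 75 mm with the round purge plunger upright on its top; origin under its centre
- purge_top (a point): centre of the top of the black purge plunger, a round vertical spring plunger 32 mm in diameter on top of the grey box
- purge (a joint): purge plunger: 0 = up, 0.010 = fully down at its stop (8 N there); springs back
- pliers: red-handled pliers lying flat, 170 mm long, 16 mm high; a bystander, origin at its underside
- snips: yellow-handled snips lying flat, 160 mm long, 16 mm high; a bystander, origin at its underside
- hammer: hammer lying on the table; a bystander, origin at its underside
- bolt_a: steel bolt standing on its head, 20 mm head, 48 mm tall; a bystander, origin at its underside
- bolt_b: steel bolt standing on its head, 20 mm head, 38 mm tall; a bystander, origin at its underside
- jar: glass jar with steel lid, 52 mm wide, 75 mm tall; a bystander, origin at its underside
Things that resemble listed ones, but are neither listed nor needed, are in the scene too. Of the things that look like the purge_box, take the one that is farthest to the robot's right at the start.

How it is judged (in metres and radians):
On the way, in this order (a step that is already met when the one before it is completed fails the run):
1. the slim torch's nozzle is pulled out to its tip-change position (value of joint slim_nozzle above 0.018 m), for 0.2 s.
2. the wide torch's nozzle is fully home (value of joint wide_nozzle below 0.003 m), for 0.2 s.
3. the purge plunger is down at its stop (value of joint purge above 0.0085 m), for 0.1 s.
At the end, for the whole second after the job is handed in: The slim nozzle rests at its tip-change click (more than 18 mm out), the wide nozzle is home (within 3 mm), the purge plunger is up again (within 2 mm) (value of joint slim_nozzle above 0.018 m and value of joint wide_nozzle below 0.003 m and value of joint purge below 0.002 m); the robot touches nothing.
It fails at once if the wide torch is forced back more than 6 mm in its spring clamp (value of joint wide_torch above 0.006 m).
It fails at once if a loose thing on the bench is moved more than 25 mm (distance of any of pliers, snips, hammer, bolt_a, bolt_b, jar from where it was at the start of the episode above 0.025 m).
It also fails if it takes over 64 s, if anything falls off the work surface, if the arm or the gripper's body presses on something with over 40 N, if the wrist force passes 120 N, or if a joint passes its speed limit or range.

## Working session

There is one attempt and no reset: what is moved stays moved. The work goes in short steps, Python scripts to look and compute and a tool call to move; the robot and the scene stay as the last step left them, time stands still between calls to the robot, and variables do not carry over. Pictures are saved under pics/ and viewed, at most 13 in all, crops included, and the job is handed in when it is done.

Besides the shell and the picture viewer there is one more tool, called by a JSON object that holds its "op" and its "data". drive_tool: Moves the arm, as the interface text tells. Its arguments: {"type":"object","properties":{"targets":{"type":"array"}},"required":["targets"]}

```bash
mkdir -p pics
cat > h.py <<'E'
import numpy as np, cv2, pickle
from scipy.spatial.transform import Rotation as R
def cam(s,st=None):
    K=np.array([[s['fx'],0,s['cx']],[0,s['fy'],s['cy']],[0,0,1]]);D=np.array(s['distortion'],float)
    if 'mount' in s:
        M=np.array(s['mount']);Rt=R.from_quat(st['ee_rot']).as_matrix()
        Rc=Rt@M[:3,:3];o=Rt@M[:3,3]+np.array(st['position'])
    else:
        Rw=cv2.Rodrigues(np.array(s['rvec'],float))[0];Rc=Rw.T;o=-Rw.T@np.array(s['tvec'],float).ravel()
    return K,D,Rc,o
def ray(c,uv):
    K,D,Rc,o=c;p=cv2.undistortPoints(np.array([[uv]],float),K,D)[0,0]
    d=Rc@np.array([p[0],p[1],1]);return o,d/np.linalg.norm(d)
def onz(c,uv,z):
    o,d=ray(c,uv);return o+d*(z-o[2])/d[2]
def tri(*cu):
    A=np.zeros((3,3));b=np.zeros(3)
    for c,uv in cu:
        o,d=ray(c,uv);P=np.eye(3)-np.outer(d,d);A+=P;b+=P@o
    x=np.linalg.solve(A,b);res=[np.linalg.norm((np.eye(3)-np.outer(ray(c,uv)[1],ray(c,uv)[1]))@(x-ray(c,uv)[0])) for c,uv in cu]
    return x,res
def proj(c,X):
    K,D,Rc,o=c;r=cv2.Rodrigues(Rc.T)[0];return cv2.projectPoints(np.array(X,float).reshape(-1,1,3),r,-Rc.T@o,K,D)[0][:,0]
E
python3 - <<'E'
from h import *
from station import sensors,optics
st=sensors.read_state();d={'st':st}
print(st)
for n in('scene','top','wrist'):
    d[n]=optics.snapshot(n);cv2.imwrite(f'pics/{n}0.png',d[n]['color'])
    c=cam(d[n],st);print(n,c[3],c[2][:,2])
pickle.dump(d,open('d0.pkl','wb'))
big=[cv2.resize(d[n]['color'],(800,600),interpolation=cv2.INTER_CUBIC) for n in('scene','top')]
cv2.imwrite('pics/scene_b.png',big[0]);cv2.imwrite('pics/top_b.png',big[1])
E
```

```text
{'time': 0.0, 'joint_pos': array([-1.34027907e+00,  2.91287753e-01, -1.54083311e-01,  1.12669788e+00,
       -6.48990469e-06,  1.43150569e+00]), 'qd': array([-0.00055452,  0.00020117,  0.00052135, -0.00147422, -0.00091378,
        0.00091921]), 'joint_torque': array([-2.94260528e-03, -5.37140465e+01,  3.31375229e+01,  1.58235087e-02,
       -1.67567000e-04, -2.34078144e-07]), 'position': array([ 189.65379582, -489.05340963,  194.94450091]), 'ee_rot': array([ 9.82953716e-01,  1.83852082e-01, -3.22556231e-05, -6.35498146e-04]), 'wrist_force': array([-0.0283286 ,  0.43321683,  0.56431126]), 'moment': array([-0.00249124, -0.01841022,  0.04120377]), 'gripper_force': 0.0, 'opening': 85.04550608725576}
scene [1142.57499622  519.06358673  880.92401241] [-0.59969096 -0.45924245 -0.65533741]
top [ 180.66767647   -2.62134829 1622.2574927 ] [ 0.20117526 -0.0046642  -0.97954416]
wrist [ 269.08954024 -458.34102029  372.71946981] [-0.3062273  -0.11675184 -0.94477185]
```

View pics/scene_b.png

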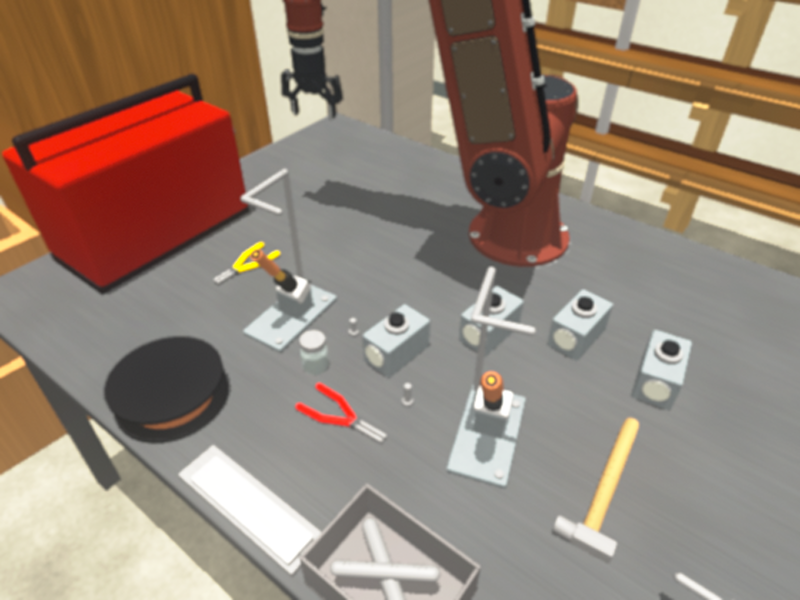

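View pics/top_b.png

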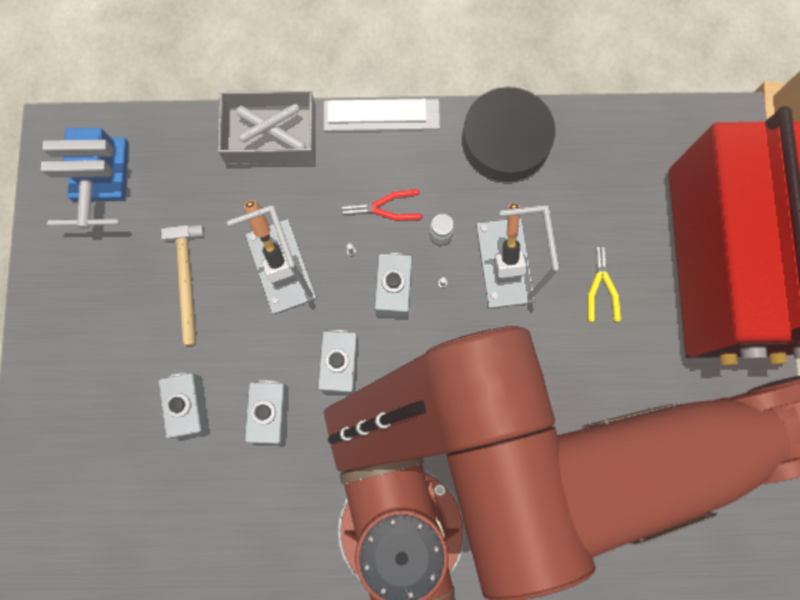

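The slim torch is at scene (265,260) and top (513,205); the wide one is at scene (490,380) and top (250,205).

There are four look-alike boxes in the top picture: (393,285), (338,360), (266,410) and (180,405). The robot's right is -y, which is picture right, so the box at (393,285), scene (397,338), should be the purge box. I'll confirm it in an enlarged crop.

Run:
```python
from h import *
d=pickle.load(open('d0.pkl','rb'))
T=[('scene',190,190),('scene',343,280),('scene',278,232),('top',359,165),('top',183,163),('top',275,199)]
tiles=[]
for n,u,v in T:
    x0,y0=u-33,v-37;t=d[n]['color'][y0:y0+74,x0:x0+66]
    t=cv2.resize(t,None,fx=4,fy=4,interpolation=cv2.INTER_CUBIC)
    for k in range(0,66,10): cv2.line(t,(k*4,0),(k*4,6),(255,0,255),1)
    for k in range(0,74,10): cv2.line(t,(0,k*4),(6,k*4),(255,0,255),1)
    tiles.append(t);print(n,x0,y0)
cv2.imwrite('pics/tiles.png',np.vstack([np.hstack(tiles[:3]),np.hstack(tiles[3:])]))
# boxes ground positions (approx top at 85mm)
c=cam(d['top'])
for uv in((393,282),(337,360),(264,411),(178,405)): print(onz(c,np.array(uv)*.7,95).round())
# copper contours
for n in('scene','top'):
    hsv=cv2.cvtColor(d[n]['color'],cv2.COLOR_BGR2HSV)
    m=cv2.inRange(hsv,(5,110,50),(16,255,255))
    for q in cv2.findContours(m,cv2.RETR_EXTERNAL,cv2.CHAIN_APPROX_NONE)[0]:
        if 25<cv2.contourArea(q)<1500: print(n,cv2.boundingRect(q),cv2.minAreaRect(q))
```

```text
scene 157 153
scene 310 243
scene 245 195
top 326 128
top 150 126
top 242 162
[495.   9.  95.]
[338. 123.  95.]
[239. 267.  95.]
[254. 438.  95.]
scene (101, 279, 46, 22) ((125.15663146972656, 292.5495300292969), (9.297540664672852, 48.84364318847656), 67.7509765625)
scene (337, 260, 15, 21) ((344.0, 270.0), (20.0, 14.0), 90.0)
scene (175, 175, 22, 19) ((185.6239013671875, 183.85841369628906), (22.389156341552734, 8.56056022644043), 41.18592834472656)
scene (0, 149, 14, 19) ((6.5, 158.0), (13.0, 18.0), 0.0)
scene (125, 60, 11, 8) ((130.1000213623047, 64.20000457763672), (8.497057914733887, 8.049844741821289), 63.43495178222656)
scene (400, 0, 37, 6) ((418.0, 2.5), (5.0, 36.0), 90.0)
scene (199, 0, 27, 22) ((212.0, 10.5), (21.0, 26.0), 90.0)
top (356, 151, 7, 16) ((359.0, 158.5), (15.0, 6.0), 90.0)
top (175, 151, 13, 15) ((181.89999389648438, 158.3000030517578), (13.86362075805664, 10.28591251373291), 63.43495178222656)
top (537, 59, 23, 26) ((549.1781616210938, 71.21781921386719), (22.089824676513672, 24.278907775878906), 5.710593223571777)
```

View pics/tiles.png

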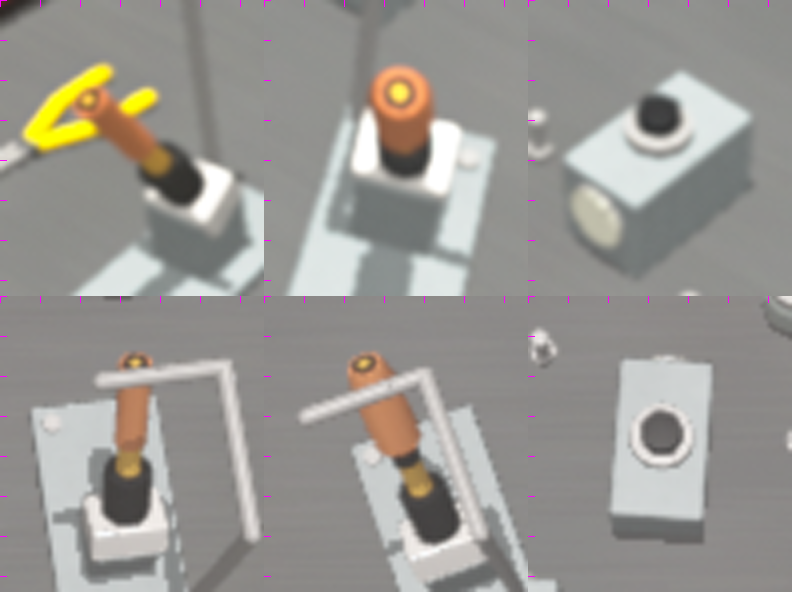

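The crops show a clear plunger on the chosen box, tile centre (131,112) in scene and (134,136) in top. Both torch mouths and the guard rods are visible too. Next I triangulate them.

Run:
```python
from h import *
np.set_printoptions(precision=1,suppress=True)
d=pickle.load(open('d0.pkl','rb'));cs=cam(d['scene']);ct=cam(d['top'])
P={'slim':((179.3,178.5),(360,144.3)),'wide':((343.8,266.3),(175.3,142.6)),'purge':((277.8,222.3),(275.5,195.9))}
M={}
for k,(a,b) in P.items():
    x,r=tri((cs,a),(ct,b));M[k]=x;print(k,x,r)
def t2(tx,ty,x0,y0): return (x0+tx/4,y0+ty/4)
rods={'slim':[t2(100,85,326,128),t2(228,70,326,128),t2(254,240,326,128)],
 'wide':[t2(40,122,150,126),t2(163,77,150,126),t2(220,238,150,126)]}
for k,L in rods.items():
    e,c,b=[onz(ct,u,295) for u in L]
    y=(c-e)/np.linalg.norm(c-e);x=(b-c)/np.linalg.norm(b-c)
    yaw1=np.arctan2(y[1],y[0])-np.pi/2;yaw2=np.arctan2(x[1],x[0])
    print(k,'bar',e,c,b,np.linalg.norm(c-e),np.linalg.norm(b-c),np.rad2deg([yaw1,yaw2])%360)
    yaw=np.arctan2(np.sin(yaw1)+np.sin(yaw2),np.cos(yaw1)+np.cos(yaw2))
    X=np.array([np.cos(yaw),np.sin(yaw),0]);Y=np.array([-X[1],X[0],0])
    o=(e+c)/2-16*X;o[2]=0
    print(' yaw',np.rad2deg(yaw),'origin',o,'mouth in stand',[(M[k]-o)@X,(M[k]-o)@Y,M[k][2]])
    ax=-X*.5+np.array([0,0,.866]);print(' axis',ax)
    # project axis on both views to check direction
    for n,c_ in(('scene',cs),('top',ct)): print('  ',n,proj(c_,[M[k],M[k]-75*ax,M[k]-103*ax,M[k]-125*ax]).ravel())
```

```text
slim [ 616.8 -227.4  206.8] [np.float64(1.398888822533493), np.float64(1.398888822533583)]
wide [624.5 277.8 227.3] [np.float64(0.3251707441080972), np.float64(0.32517074410811037)]
purge [498.7   8.1  97.4] [np.float64(0.48984192755119627), np.float64(0.4898419275512717)]
slim bar [ 577.6 -190.5  295. ] [ 586.4 -273.9  295. ] [ 473.5 -284.2  295. ] 83.81063079278297 113.41127992559522 [186.  185.2]
 yaw -174.38114296552996 origin [ 597.9 -230.7    0. ] mouth in stand [np.float64(-19.10824045851562), np.float64(-1.3401294962917125), np.float64(206.7853096427244)]
 axis [0.5 0.  0.9]
   scene [178.8 178.4 191.8 190.  196.3 194.  199.7 197. ]
   top [359.6 144.7 358.2 163.9 357.8 170.7 357.4 175.9]
wide bar [566.3 302.4 295. ] [595.2 223.7 295. ] [487.7 185.5 295. ] 83.88746759204359 114.07224578342546 [200.1 199.6]
 yaw -160.1492878468018 origin [595.8 268.5   0. ] mouth in stand [np.float64(-30.078694622337856), np.float64(1.0149357098373555), np.float64(227.27095421210052)]
 axis [0.5 0.2 0.9]
   scene [343.6 266.3 344.2 273.2 344.4 275.6 344.5 277.3]
   top [175.2 142.7 183.8 161.5 186.9 168.1 189.3 173.2]
```

```bash
cat >> h.py <<'E'
from station import sensors,optics
np.set_printoptions(precision=3,suppress=True)
def frame(yawdeg,tilt=30):
    a=np.deg2rad(yawdeg);t=np.deg2rad(tilt)
    X=np.array([np.cos(a),np.sin(a),0]);Y=np.array([-X[1],X[0],0]);ax=-X*np.sin(t)+np.array([0,0,np.cos(t)])
    return np.column_stack([np.cross(Y,-ax),Y,-ax]),ax
def plan(wps,step=40):
    st=sensors.read_state();p=np.array(st['position']);q=R.from_quat(st['ee_rot'])
    print('t',st['time'],'p',p,'F',st['wrist_force'],'open',st['opening'])
    for P,Rm in wps:
        if Rm is not None:
            rv=(q.inv()*R.from_matrix(Rm)).as_rotvec();n=int(np.ceil(np.linalg.norm(rv)/.118));q=R.from_matrix(Rm)
            if n: print('turn',n,'x',rv/n)
        if P is not None:
            s=q.inv().apply(np.array(P)-p)/10;n=max(1,int(np.ceil(np.linalg.norm(s)*10/step)));p=np.array(P,float)
            print('shift',n,'x',s/n,'to',p)
SL=np.array([616.8,-227.4,206.8]);WD=np.array([624.5,277.8,227.3]);PU=np.array([498.7,8.1,97.4])
RS,AS=frame(-174.4);RW,AW=frame(-160.1)
E
python3 -c "
from h import *
p=np.array(sensors.read_state()['position'])
plan([(p+[0,0,225],None),(None,RS),(SL+[40,4,190],None),(SL+60*AS,None),(SL-40*AS,None)])"
```

```text
t 0.15 p [ 189.696 -489.164  195.088] F [ 0.327 -0.3   -0.436] open 85.49795755191998
shift 6 x [ 0.001 -0.003 -3.75 ] to [ 189.696 -489.164  420.088]
turn 5 x [ 0.014 -0.104  0.053]
shift 14 x [ 3.119 -1.564 -1.609] to [ 656.8 -223.4  396.8]
shift 4 x [1.505 0.002 3.116] to [ 646.657 -224.473  258.762]
shift 3 x [-0.    -0.     3.333] to [ 596.895 -229.352  172.159]
```

{"op": "drive_tool", "data": {"targets": [[[0,0,-3.75],[0,0,0],8.5],[[0,0,-3.75],[0,0,0],8.5],[[0,0,-3.75],[0,0,0],8.5],[[0,0,-3.75],[0,0,0],8.5],[[0,0,-3.75],[0,0,0],8.5],[[0,0,-3.75],[0,0,0],8.5]]}}

```text
time: 0.65
position: [189.6, -488.9, 422.3]
ee_rot: [0.983, 0.184, -0.0, 0.0]
wrist_force: [-0.0, -1.8, -0.0]
opening: 84.9
gripper_force: 0.0
```

{"op": "drive_tool", "data": {"targets": [[[0,0,0],[0.014,-0.104,0.053],8.5],[[0,0,0],[0.014,-0.104,0.053],8.5],[[0,0,0],[0.014,-0.104,0.053],8.5],[[0,0,0],[0.014,-0.104,0.053],8.5],[[0,0,0],[0.014,-0.104,0.053],8.5],[[0,0,0],[0,0,0],8.5],[[0,0,0],[0,0,0],8.5]]}}

```text
time: 1.23
position: [191.2, -489.5, 418.4]
ee_rot: [0.965, 0.05, -0.259, 0.012]
wrist_force: [-0.0, -0.2, 0.9]
opening: 85.0
gripper_force: 0.0
```

```bash
python3 -c "
from h import *
plan([(None,RS),(SL+[40,4,190],None),(SL+60*AS,None),(SL-40*AS,None)]);print(sensors.read_state()['joint_pos'])"
```

```text
t 1.2333 p [ 191.195 -489.474  418.41 ] F [-0.036 -0.205  0.933] open 85.0131283006286
turn 1 x [-0.001 -0.     0.005]
shift 14 x [ 3.104 -1.567 -1.614] to [ 656.8 -223.4  396.8]
shift 4 x [1.505 0.002 3.116] to [ 646.657 -224.473  258.762]
shift 3 x [-0.    -0.     3.333] to [ 596.895 -229.352  172.159]
[-1.028  0.509  0.621  1.928 -0.468  2.07 ]
```

{"op": "drive_tool", "data": {"targets": [[[3.1,-1.57,-1.61],[0,0,0],8.5],[[3.1,-1.57,-1.61],[0,0,0],8.5],[[3.1,-1.57,-1.61],[0,0,0],8.5],[[3.1,-1.57,-1.61],[0,0,0],8.5],[[3.1,-1.57,-1.61],[0,0,0],8.5],[[3.1,-1.57,-1.61],[0,0,0],8.5],[[3.1,-1.57,-1.61],[0,0,0],8.5]]}}

```text
time: 1.82
position: [397.0, -347.0, 373.0]
ee_rot: [0.969, 0.052, -0.24, 0.031]
wrist_force: [-0.1, 0.1, -0.0]
opening: 85.0
gripper_force: 0.0
```

{"op": "drive_tool", "data": {"targets": [[[3.1,-1.57,-1.61],[0,0,0],8.5],[[3.1,-1.57,-1.61],[0,0,0],8.5],[[3.1,-1.57,-1.61],[0,0,0],8.5],[[3.1,-1.57,-1.61],[0,0,0],8.5],[[3.1,-1.57,-1.61],[0,0,0],8.5],[[3.1,-1.57,-1.61],[0,0,0],8.5],[[3.1,-1.57,-1.61],[0,0,0],8.5],[[0,0,0],[0,0,0],8.5],[[0,0,0],[0,0,0],8.5]]}}

```text
time: 2.57
position: [564.4, -197.9, 301.1]
ee_rot: [0.977, 0.062, -0.198, 0.054]
wrist_force: [-0.3, -0.4, -0.4]
opening: 84.8
gripper_force: 0.0
```

```bash
python3 -c "
from h import *
plan([(None,RS),(SL+60*AS,None),(SL-40*AS,None)]);print(sensors.read_state()['joint_pos'])"
```

```text
t 2.5667 p [ 564.402 -197.912  301.125] F [-0.314 -0.354 -0.401] open 84.78187726326223
turn 2 x [ 0.046 -0.06   0.002]
shift 3 x [ 2.994  1.149 -0.098] to [ 646.657 -224.473  258.762]
shift 3 x [-0.    -0.     3.333] to [ 596.895 -229.352  172.159]
[-0.314  0.832  0.943  2.02  -0.243  2.743]
```

```bash
cat >> h.py <<'E'
RS,bS=frame(-174.4,20);R12,_=frame(-174.4,12)
GS=SL-20*AS
E
python3 -c "
from h import *
p=np.array(sensors.read_state()['position'])
plan([(p+[-10,0,70],None),(None,R12),(GS+(120-19)*bS,None),(None,RS),(GS+(50-19)*bS,None),(GS-19*bS,None)])"
```

```text
t 2.5667 p [ 564.402 -197.912  301.125] F [-0.314 -0.354 -0.401] open 84.78187726326223
shift 2 x [-1.835  0.212 -3.014] to [ 554.402 -197.912  371.125]
turn 2 x [0.045 0.097 0.009]
shift 4 x [2.499 0.886 1.686] to [ 641.227 -225.005  284.388]
turn 2 x [-0.   -0.07 -0.  ]
shift 2 x [-0.   0.   3.5] to [ 617.4   -227.341  218.61 ]
shift 2 x [-0.  -0.   2.5] to [ 600.38  -229.01   171.625]
```

{"op": "drive_tool", "data": {"targets": [[[-1.84,0.21,-3.0],[0,0,0],8.5],[[-1.84,0.21,-3.0],[0,0,0],8.5],[[0,0,0],[0.045,0.097,0.009],8.5],[[0,0,0],[0.045,0.097,0.009],8.5],[[0,0,0],[0,0,0],8.5],[[0,0,0],[0,0,0],8.5]]}}

```text
time: 3.07
position: [532.2, -198.7, 351.3]
ee_rot: [0.995, 0.049, -0.09, 0.012]
wrist_force: [0.3, 0.7, -0.1]
opening: 85.0
gripper_force: 0.0
```

```bash
python3 -c "
from h import *
q=GS+(120-19)*bS
plan([(None,R12),([q[0]+10,q[1],365],None),(q,None),(None,RS),(GS+(50-19)*bS,None),(GS-19*bS,None)]);print(sensors.read_state()['joint_pos'])"
```

```text
t 3.0667 p [ 532.174 -198.67   351.339] F [ 0.309  0.678 -0.089] open 84.9649787406552
turn 1 x [ 0.016 -0.028 -0.   ]
shift 4 x [ 2.764  0.946 -0.937] to [ 651.227 -225.005  365.   ]
shift 3 x [ 0.234 -0.033  2.697] to [ 641.227 -225.005  284.388]
turn 2 x [-0.   -0.07 -0.  ]
shift 2 x [-0.   0.   3.5] to [ 617.4   -227.341  218.61 ]
shift 2 x [-0.  -0.   2.5] to [ 600.38  -229.01   171.625]
[-0.42   0.531  0.598  1.789 -0.103  2.63 ]
```

{"op": "drive_tool", "data": {"targets": [[[2.76,0.95,-0.94],[0,0,0],8.5],[[2.76,0.95,-0.94],[0,0,0],8.5],[[2.76,0.95,-0.94],[0,0,0],8.5],[[2.76,0.95,-0.94],[0,0,0],8.5],[[0,0,0],[0,0,0],8.5],[[0,0,0],[0,0,0],8.5]]}}

```text
time: 3.57
position: [657.1, -231.4, 326.5]
ee_rot: [0.996, 0.053, -0.066, 0.025]
wrist_force: [-0.2, -0.6, 0.5]
opening: 85.1
gripper_force: 0.0
```

```bash
python3 -c "
from h import *
q=GS+(120-19)*bS
plan([(None,R12),(q,None),(None,RS),(GS+(50-19)*bS,None),(GS-19*bS,None)]);print(sensors.read_state()['joint_pos'])"
```

```text
t 3.5667 p [ 657.15  -231.431  326.491] F [-0.246 -0.633  0.529] open 85.06337897764904
turn 1 x [ 0.044 -0.076  0.004]
shift 2 x [-0.307 -0.397  2.217] to [ 641.227 -225.005  284.388]
turn 2 x [-0.   -0.07 -0.  ]
shift 2 x [-0.   0.   3.5] to [ 617.4   -227.341  218.61 ]
shift 2 x [-0.  -0.   2.5] to [ 600.38  -229.01   171.625]
[-0.391  0.906  1.258  2.02  -0.101  2.649]
```

```bash
cat > kin.py <<'E'
from h import *
from scipy.optimize import least_squares
s=pickle.load(open('d0.pkl','rb'))['st'];n=sensors.read_state()
D=[(s['joint_pos'],s['position'],s['ee_rot']),
([-1.028,.509,.621,1.928,-.468,2.07],[191.195,-489.474,418.41],[.965,.05,-.259,.012]),
([-.314,.832,.943,2.02,-.243,2.743],[564.402,-197.912,301.125],[.977,.062,-.198,.054]),
([-.42,.531,.598,1.789,-.103,2.63],[532.174,-198.67,351.339],[.995,.049,-.09,.012]),
([-.391,.906,1.258,2.02,-.101,2.649],[657.15,-231.431,326.491],[.996,.053,-.066,.025])]
def rot(j,k):
    # base Rz(j1)*Ry(P)*Rz'(k5 j5) ; tool z initially along local x
    A=R.from_euler('z',j[0])*R.from_euler('y',j[1]-j[2]+j[3])
    return A,A*R.from_euler('z',k*j[4])
def fk(x,j,k):
    a0,H,L1,L2,c,L4,L3=x
    A,B=rot(j,k);f=j[1]-j[2]+c
    r=a0+L1*np.sin(j[1])+L2*np.cos(f);z=H+L1*np.cos(j[1])-L2*np.sin(f)
    return np.array([r*np.cos(j[0]),r*np.sin(j[0]),z])+A.apply([L4,0,0])+B.apply([L3,0,0]),B.apply([1,0,0])
def fit():
    best=None
    for k in(1,-1):
        print(k,[np.linalg.norm(fk([0]*6+[1],j,k)[1]-R.from_quat(q).apply([0,0,1])).round(3) for j,p,q in D])
        f=lambda x:np.concatenate([(fk(x,j,k)[0]-p) for j,p,q in D]+[[.003*(x[0]),.01*x[5]]])
        o=least_squares(f,[0,300,450,400,0,100,200],x_scale=[50,100,100,100,.3,50,50])
        print(o.x,np.sqrt(o.cost))
        if best is None or o.cost<best[0]: best=(o.cost,o.x,k)
    return best[1:]
E
python3 - <<'E'
from kin import *
x,k=fit()
lo=np.array([-2.52,-.91,-1.3,-1.96,-1.52]);hi=np.array([2.52,1.74,1.37,2.02,1.47])
def ik(P,zd):
    best=None
    for s in([-.3,.9,.5,1.5,0],[.3,.5,-.2,1.,0],[0,1.2,.3,1.2,.3]):
        f=lambda j:np.concatenate([(fk(x,j,k)[0]-P)/1000,.3*(fk(x,j,k)[1]-zd)])
        o=least_squares(f,np.clip(s,lo+.01,hi-.01),bounds=(lo,hi))
        if best is None or o.cost<best.cost:best=o
    return best.x,np.linalg.norm(fk(x,best.x,k)[0]-P),np.rad2deg(np.linalg.norm(fk(x,best.x,k)[1]-zd))
for name,G,yaw in(('slim',GS,-174.4),('slim out',GS+22*AS,-174.4),('wide',WD-20*AW,-160.1)):
  for h in(0,50):
    for t in(0,10,20,30):
        Rm,b=frame(yaw,t);print(name,h,t,*ik(G+(h-19)*b,-b))
E
```

```text
1 [np.float64(0.0), np.float64(0.002), np.float64(0.001), np.float64(0.001), np.float64(0.001)]
[-29.831 264.255 536.114 410.708  -0.19  344.114 133.812] 76.68657002395176
-1 [np.float64(0.0), np.float64(0.903), np.float64(0.482), np.float64(0.205), np.float64(0.202)]
[ -62.397  229.34   565.23   433.775   -0.225  595.036 -116.844] 80.59293664123216
slim 0 0 [-0.36   0.538  0.161  1.194 -0.   ] 1.348495462389889e-10 4.411428311286672e-11
slim 0 10 [-0.347  0.69   0.413  1.452 -0.075] 9.557895923578519e-12 8.617144828389876e-12
slim 0 20 [-0.335  0.874  0.723  1.739 -0.144] 1.0561541477949344e-09 1.663273695224629e-10
slim 0 30 [-0.324  1.069  1.06   2.02  -0.207] 5.844641775898893 1.5226418986901789
slim 50 0 [-0.36   0.525  0.262  1.308  0.   ] 1.218773325281914e-06 2.1798509427251398e-07
slim 50 10 [-0.341  0.706  0.564  1.586 -0.074] 2.8153377775446032e-08 1.0172336128037103e-08
slim 50 20 [-0.324  0.96   1.013  1.945 -0.141] 3.9649769269070203e-07 6.191091449310195e-08
slim 50 30 [-0.312  1.022  1.08   2.02  -0.204] 20.61104444015554 5.370300152514494
slim out 0 0 [-0.353  0.551 
[... 689 characters left out ...]
803441 7.099112774792557
wide 0 0 [ 0.42   0.582  0.287  1.276 -0.   ] 6.784443023115823e-11 1.3384144548217687e-11
wide 0 10 [0.418 0.768 0.607 1.584 0.012] 1.970221445106872e-08 3.2497359588308205e-09
wide 0 20 [0.416 1.045 1.121 1.995 0.023] 3.1660066490552535e-09 5.225102856652056e-10
wide 0 30 [0.414 1.056 1.088 2.02  0.034] 23.4257689764307 6.026928165657483
wide 50 0 [0.42  0.578 0.401 1.394 0.   ] 1.9770480598320246e-08 7.332062364097906e-09
wide 50 10 [0.417 0.809 0.808 1.744 0.012] 7.407413945916382e-10 1.179007437891039e-10
wide 50 20 [0.414 1.009 1.168 2.02  0.023] 12.975575484128592 3.317313861710658
wide 50 30 [0.412 1.014 1.116 2.02  0.034] 38.86926050978642 10.013862492556399
```

```bash
cat > kin.py <<'E'
from h import *
from scipy.optimize import least_squares
import os
s=pickle.load(open('d0.pkl','rb'))['st']
D=[(s['joint_pos'],s['position']),
([-1.028,.509,.621,1.928,-.468],[191.195,-489.474,418.41]),
([-.314,.832,.943,2.02,-.243],[564.402,-197.912,301.125]),
([-.42,.531,.598,1.789,-.103],[532.174,-198.67,351.339]),
([-.391,.906,1.258,2.02,-.101],[657.15,-231.431,326.491])]
def cols(j):
    Z=R.from_euler('z',j[0]);pit=lambda a:Z*R.from_euler('y',a);x=[1,0,0];z=[0,0,1]
    A=pit(j[1]-j[2]+j[3]);B=A*R.from_euler('z',j[4]);U=pit(j[1]);F=pit(j[1]-j[2])
    return np.column_stack([Z.apply(x),z,U.apply(z),U.apply(x),F.apply(x),F.apply(z),A.apply(x),B.apply(x)]),B.apply(x)
A=np.vstack([cols(j)[0] for j,p in D]);b=np.concatenate([np.array(p) for j,p in D])
prior=np.array([0,300,450,0,450,0,100,200.]);w=.01
X=np.linalg.lstsq(np.vstack([A,w*np.eye(8)]),np.concatenate([b,w*prior]),rcond=None)[0]
lo=np.array([-2.52,-.91,-1.3,-1.96,-1.52]);hi=np.array([2.52,1.74,1.37,2.02,1.47])
def ik(P,zd):
    best=None
    for s in([-.3,.9,.5,1.5,0],[.3,.5,-.2,1.,0],[0,1.2,.3,1.2,.3]):
        def f(j):
            C,z=cols(j);return np.concatenate([(C@X-P)/1000,.3*(z-zd)])
        o=least_squares(f,s,bounds=(lo,hi))
        if best is None or o.cost<best.cost:best=o
    f=best.fun;return best.x,np.linalg.norm(f[:3])*1000,np.rad2deg(np.linalg.norm(f[3:]))/.3
E
python3 - <<'E'
from kin import *
print(X,(A@X-b).reshape(-1,3))
for name,G,yaw in(('slim',GS,-174.4),('slim out',GS+22*AS,-174.4),('wide',WD-20*AW,-160.1)):
  for h in(0,50):
    for t in(0,10,20,30):
        Rm,bb=frame(yaw,t);r=ik(G+(h-19)*bb,-bb);print(name,h,t,r[0],round(r[1],2),round(r[2],2))
E
```

```text
[-74.614 300.109 537.736  31.376 423.825  65.375 353.859 132.735] [[-70.868 -17.09    1.061]
 [ 23.047  18.398  -9.88 ]
 [ -5.627 -17.127  -5.53 ]
 [-17.226 -46.238   9.829]
 [-18.684 -46.236   4.52 ]]
slim 0 0 [-0.36   0.54   0.18   1.211  0.   ] 0.0 0.0
slim 0 10 [-0.347  0.698  0.449  1.48  -0.075] 0.0 0.0
slim 0 20 [-0.335  0.901  0.801  1.79  -0.144] 0.0 0.0
slim 0 30 [-0.325  1.061  1.077  2.02  -0.208] 10.56 2.91
slim 50 0 [-0.36   0.524  0.271  1.318 -0.   ] 0.0 0.0
slim 50 10 [-0.341  0.714  0.594  1.609 -0.074] 0.0 0.0
slim 50 20 [-0.325  1.011  1.141  2.02  -0.141] 0.41 0.11
slim 50 30 [-0.312  1.015  1.094  2.02  -0.204] 23.82 6.57
slim out 0 0 [-0.353  0.553  0.247  1.265 -0.   ] 0.0 0.0
slim out 0 10 [-0.34   0.719  0.534  1.544 -0.074] 0.0 0.0
slim out 0 20 [-0.328  0.949  0.944  1.886 -0.142] 0.0 0.0
slim out 0 30 [-0.319  1.04   1.084  2.02  -0.206] 16.34 4.51
slim out 50 0 [-0.353  0.542  0.347  1.375  0.   ] 0.0 0.0
slim out 50 10 [-0.334  0.746  0.7    1.683 -0.073] 0.0 0.0
slim out 50 20 [-0.319  0.992  1.151  2.02  -0.139] 6.48 1.76
slim out 50 30 [-0.307  0.996  1.104  2.02  -0.203] 29.8 8.22
wide 0 0 [ 0.42   0.584  0.305  1.292 -0.   ] 0.0 0.0
wide 0 10 [0.418 0.78  0.65  1.615 0.012] 0.0 0.0
wide 0 20 [0.416 1.059 1.175 2.02  0.023] 3.37 0.91
wide 0 30 [0.414 1.047 1.103 2.02  0.034] 27.15 7.39
wide 50 0 [0.42  0.576 0.409 1.403 0.   ] 0.0 0.0
wide 50 10 [0.417 0.824 0.853 1.774 0.012] 0.0 0.0
wide 50 20 [0.414 1.005 1.18  2.02  0.023] 15.73 4.23
wide 50 30 [0.412 1.007 1.129 2.02  0.034] 41.11 11.19
```

```bash
sed -i 's/Z.apply(x),z,/Z.apply(x),z,Z.apply([0,1,0]),/; s/prior=np.array(\[0,300,/prior=np.array([0,300,70,/; s/np.eye(8)/np.eye(9)/' kin.py
cat > run.py <<'E'
from kin import *
print(X,(A@X-b).reshape(-1,3))
for name,G,yaw in(('slim',GS,-174.4),('slim out',GS+22*AS,-174.4),('wide',WD-20*AW,-160.1)):
  for h in(0,50,100):
    for t in(10,20,30):
        Rm,bb=frame(yaw,t);r=ik(G+(h-19)*bb,-bb);print(name,h,t,r[0],round(r[1],2),round(r[2],2))
E
python3 run.py
```

```text
[ -2.028 297.149  72.65  509.97    1.045 386.415  60.1   119.349 358.841] [[-0.248 -0.041 -0.025]
 [-0.054 -0.123  0.008]
 [ 0.038  0.216  0.042]
 [ 0.037  0.156  0.01 ]
 [-0.006 -0.015 -0.036]]
slim 0 10 [-0.426  0.701  0.433  1.455 -0.087] 0.0 0.0
slim 0 20 [-0.388  0.895  0.759  1.746 -0.16 ] 0.0 0.0
slim 0 30 [-0.357  1.09   1.092  2.02  -0.223] 6.69 1.76
slim 50 10 [-0.42   0.715  0.586  1.594 -0.086] 0.0 0.0
slim 50 20 [-0.378  0.984  1.063  1.963 -0.157] 0.0 0.0
slim 50 30 [-0.345  1.038  1.105  2.02  -0.221] 21.09 5.55
slim 100 10 [-0.414  0.754  0.786  1.755 -0.085] 0.0 0.0
slim 100 20 [-0.369  0.966  1.153  2.02  -0.155] 11.26 2.95
slim 100 30 [-0.333  0.992  1.127  2.02  -0.219] 35.9 9.47
slim out 0 10 [-0.419  0.722  0.521  1.522 -0.086] 0.0 0.0
slim out 0 20 [-0.382  0.936  0.89   1.838 -0.158] 0.0 0.0
slim out 0 30 [-0.352  1.066  1.097  2.02  -0.222] 12.97 3.41
slim out 50 10 [-0.413  0.747  0.695  1.671 -0.085] 0.0 0.0
slim out 50 20 [-0.372  1.005  1.16   2.02  -0.156] 4.27 1.12
slim out 50 30 [-0.34   1.017  1.114  2.02  -0.22 ] 27.56 7.26
slim out 100 10 [-0.407  0.808  0.941  1.857 -0.084] 0.0 0.0
slim out 100 20 [-0.364  0.949  1.166  2.02  -0.154] 18.02 4.71
slim out 100 30 [-0.328  0.974  1.139  2.02  -0.219] 42.51 11.22
wide 0 10 [ 0.314  0.783  0.64   1.602 -0.006] 0.0 0.0
wide 0 20 [ 0.317  1.069  1.175  2.02  -0.01 ] 1.13 0.3
wide 0 30 [ 0.313  1.063  1.105  2.02  -0.01 ] 25.33 6.64
wide 50 10 [ 0.315  0.825  0.848  1.768 -0.006] 0.0 0.0
wide 50 20 [ 0.314  1.01   1.177  2.02  -0.007] 14.5 3.79
wide 50 30 [ 0.311  1.017  1.128  2.02  -0.006] 40.28 10.59
wide 100 10 [ 0.315  0.94   1.216  2.02  -0.005] 0.43 0.11
wide 100 20 [ 0.312  0.957  1.187  2.02  -0.004] 28.44 7.44
wide 100 30 [ 0.308  0.977  1.158  2.02  -0.002] 55.48 14.63
```

```bash
python3 -c "
from h import *
R15,b15=frame(-174.4,15)
plan([(None,R15),(GS+51*b15,None),(None,RS),(GS+31*bS,None),(GS-19*bS,None)])"
```

```text
t 3.5667 p [ 657.15  -231.431  326.491] F [-0.246 -0.633  0.529] open 85.06337897764904
turn 2 x [ 0.022 -0.064  0.001]
shift 3 x [-0.42  -0.265  3.141] to [ 619.985 -227.088  238.742]
turn 1 x [-0.    -0.087 -0.   ]
shift 1 x [0.444 0.    1.981] to [ 617.4   -227.341  218.61 ]
shift 2 x [-0.  -0.   2.5] to [ 600.38  -229.01   171.625]
```

```bash
python3 -c "
from h import *
R15,b15=frame(-174.4,15)
plan([(GS+51*b15,None),(None,R15)])"
```

```text
t 3.5667 p [ 657.15  -231.431  326.491] F [-0.246 -0.633  0.529] open 85.06337897764904
shift 3 x [-0.817 -0.403  3.047] to [ 619.985 -227.088  238.742]
turn 2 x [ 0.022 -0.064  0.001]
```

{"op": "drive_tool", "data": {"targets": [[[-0.82,-0.4,3.05],[0,0,0],8.5],[[-0.82,-0.4,3.05],[0,0,0],8.5],[[0,0,0],[0.022,-0.064,0.001],8.5],[[0,0,0],[0.022,-0.064,0.001],8.5],[[0,0,0],[0,0,0],8.5],[[0,0,0],[0,0,0],8.5]]}}

```text
time: 4.07
position: [670.2, -242.7, 281.6]
ee_rot: [0.995, 0.052, -0.081, 0.025]
wrist_force: [-0.3, -0.6, 1.5]
opening: 84.9
gripper_force: 0.0
```

```bash
python3 -c "
from h import *
R15,b15=frame(-174.4,15)
plan([(None,R15),(GS+51*b15,None),(None,RS),(GS+31*bS,None),(GS-19*bS,None)])"
```

```text
t 4.0667 p [ 670.232 -242.697  281.597] F [-0.34  -0.615  1.456] open 84.89311222882057
turn 1 x [ 0.042 -0.098  0.001]
shift 2 x [-1.787 -1.022  2.697] to [ 619.985 -227.088  238.742]
turn 1 x [-0.    -0.087 -0.   ]
shift 1 x [0.444 0.    1.981] to [ 617.4   -227.341  218.61 ]
shift 2 x [-0.  -0.   2.5] to [ 600.38  -229.01   171.625]
```

```bash
python3 -c "
from h import *
R15,b15=frame(-174.4,15)
plan([(GS+51*b15,None),(None,R15),(None,RS)])"
```

```text
t 4.0667 p [ 670.232 -242.697  281.597] F [-0.34  -0.615  1.456] open 84.89311222882057
shift 2 x [-2.039 -1.132  2.465] to [ 619.985 -227.088  238.742]
turn 1 x [ 0.042 -0.098  0.001]
turn 1 x [-0.    -0.087 -0.   ]
```

{"op": "drive_tool", "data": {"targets": [[[-2.04,-1.13,2.46],[0,0,0],8.5],[[-2.04,-1.13,2.46],[0,0,0],8.5],[[0,0,0],[0,0,0],8.5],[[0,0,0],[0.042,-0.098,0.001],8.5],[[0,0,0],[0,0,0],8.5],[[0,0,0],[0,0,0],8.5]]}}

```text
time: 4.57
position: [652.4, -238.1, 266.2]
ee_rot: [0.994, 0.05, -0.1, 0.018]
wrist_force: [-0.0, -0.3, 0.1]
opening: 85.2
gripper_force: 0.0
```

```bash
python3 -c "
from h import *
R15,b15=frame(-174.4,15)
plan([(GS+31*bS,None),(None,RS),(GS-19*bS,None)]);print(sensors.read_state()['joint_pos'])
st=sensors.read_state();s=optics.snapshot('wrist');c=cam(s,st);im=s['color'].copy()
for q in proj(c,[SL,SL-75*AS,SL-103*AS]): cv2.circle(im,tuple(int(v) for v in q),3,(255,0,0),-1)
cv2.imwrite('pics/w1.png',im)"
```

```text
t 4.5667 p [ 652.366 -238.107  266.18 ] F [-0.017 -0.346  0.078] open 85.19358846779747
shift 2 x [-1.176 -0.776  2.649] to [ 617.4   -227.341  218.61 ]
turn 2 x [ 0.013 -0.074 -0.001]
shift 2 x [-0.  -0.   2.5] to [ 600.38  -229.01   171.625]
[-0.394  0.915  1.095  1.917 -0.118  2.657]
```

View pics/w1.png

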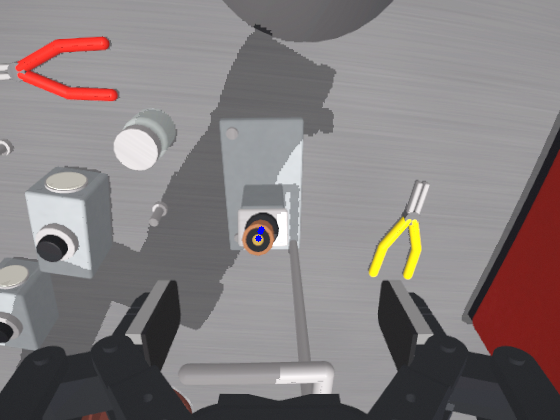

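{"op": "drive_tool", "data": {"targets": [[[-1.18,-0.78,2.65],[0,0,0],8.5],[[0,0,0],[0.007,-0.037,0],8.5],[[0,0,0],[0.007,-0.037,0],8.5],[[0,0,0],[0,0,0],8.5],[[0,0,0],[0,0,0],8.5]]}}

```text
time: 5.03
position: [640.1, -234.3, 250.9]
ee_rot: [0.989, 0.049, -0.135, 0.013]
wrist_force: [-0.2, -0.5, 0.7]
opening: 85.1
gripper_force: 0.0
```

```bash
python3 -c "
from h import *
plan([(GS+31*bS,None),(None,RS),(GS-19*bS,None)]);print(sensors.read_state()['joint_pos'])"
```

```text
t 5.0333 p [ 640.086 -234.325  250.94 ] F [-0.152 -0.532  0.664] open 85.05872650928224
shift 2 x [-0.62  -0.483  1.845] to [ 617.4   -227.341  218.61 ]
turn 1 x [ 0.013 -0.077 -0.001]
shift 2 x [-0.  -0.   2.5] to [ 600.38  -229.01   171.625]
[-0.386  0.999  1.211  2.019 -0.137  2.673]
```

{"op": "drive_tool", "data": {"targets": [[[-0.62,-0.48,1.85],[0,0,0],8.5],[[-0.62,-0.48,1.85],[0,0,0],8.5],[[0,0,0],[0,0,0],8.5],[[0,0,0],[0.013,-0.077,0],8.5],[[0,0,0],[0,0,0],8.5],[[0,0,0],[0,0,0],8.5]]}}

```text
time: 5.53
position: [625.2, -230.3, 225.6]
ee_rot: [0.986, 0.048, -0.157, 0.011]
wrist_force: [0.9, 0.6, 0.1]
opening: 85.0
gripper_force: 0.0
```

```bash
python3 -c "
from h import *
plan([(None,RS),(GS-19*bS,None)]);plan([(GS+31*bS,None),(None,RS)])
print(sensors.read_state()['joint_pos'])"
```

```text
t 5.5333 p [ 625.202 -230.273  225.599] F [0.878 0.58  0.098] open 84.97907949719634
turn 1 x [ 0.006 -0.033 -0.002]
shift 2 x [-0.232 -0.184  2.956] to [ 600.38  -229.01   171.625]
t 5.5333 p [ 625.202 -230.273  225.599] F [0.878 0.58  0.098] open 84.97907949719634
shift 1 x [-0.494 -0.373  0.895] to [ 617.4   -227.341  218.61 ]
turn 1 x [ 0.006 -0.033 -0.002]
[-0.382  0.964  1.053  1.94  -0.149  2.684]
```

{"op": "drive_tool", "data": {"targets": [[[-0.5,-0.37,0.9],[0,0,0],8.5],[[0,0,0],[0.006,-0.033,0],8.5],[[0,0,1.7],[0,0,0],8.5],[[0,0,1.7],[0,0,0],8.5],[[0,0,1.6],[0,0,0],8.5],[[0,0,0],[0,0,0],8.5],[[0,0,0],[0,0,0],8.5]]}}

```text
time: 6.12
position: [598.4, -228.5, 173.2]
ee_rot: [0.983, 0.047, -0.175, 0.008]
wrist_force: [0.2, -0.5, 1.4]
opening: 85.1
gripper_force: 0.0
```

```bash
python3 -c "
from h import *
plan([(None,RS),(GS-19*bS,None)]);print(sensors.read_state()['joint_pos'])"
```

```text
t 6.1167 p [ 598.386 -228.528  173.187] F [ 0.205 -0.473  1.438] open 85.11232908073454
turn 1 x [-0.001  0.002 -0.002]
shift 1 x [0.235 0.067 0.081] to [ 600.38  -229.01   171.625]
[-0.389  0.892  0.755  1.748 -0.161  2.682]
```

Positioned well; close the fingers.

{"op": "drive_tool", "data": {"targets": [[[0.2,0.07,0.1],[0,0,0],5],[[0,0,0],[0,0,0],2],[[0,0,0],[0,0,0],1.5],[[0,0,0],[0,0,0],1.5],[[0,0,0],[0,0,0],1.5],[[0,0,0],[0,0,0],1.5],[[0,0,0],[0,0,0],1.5],[[0,0,0],[0,0,0],1.5],[[0,0,0],[0,0,0],1.5],[[0,0,0],[0,0,0],1.5]]}}

```text
time: 6.95
position: [599.6, -229.1, 169.5]
ee_rot: [0.983, 0.047, -0.176, 0.008]
wrist_force: [3.1, -2.7, 5.6]
opening: 19.0
gripper_force: 58.7
```

```bash
python3 -c "
from h import *
p=np.array(sensors.read_state()['position'])
plan([(p+24*AS,None)]);print(R.from_quat(sensors.read_state()['ee_rot']).inv().apply(AS))"
```

```text
t 6.95 p [ 599.584 -229.061  169.513] F [ 3.061 -2.702  5.559] open 19.038196778007666
shift 1 x [ 0.405 -0.004 -2.366] to [ 611.527 -227.89   190.297]
[ 0.169 -0.002 -0.986]
```

{"op": "drive_tool", "data": {"targets": [[[0.05,0,-0.3],[0,0,0],1.0],[[0.05,0,-0.3],[0,0,0],1.0],[[0.05,0,-0.3],[0,0,0],1.0],[[0.05,0,-0.3],[0,0,0],1.0]]}}

```text
time: 7.28
position: [604.1, -228.4, 178.1]
ee_rot: [0.983, 0.047, -0.178, 0.007]
wrist_force: [-1.3, -3.5, -5.7]
opening: 19.7
gripper_force: 59.5
```

```bash
python3 -c "
from h import *
st=sensors.read_state();s=optics.snapshot('wrist');c=cam(s,st);im=s['color'].copy()
print(st['position'],st['wrist_force'],st['wrist_force']@AS,st['opening'])
for q in proj(c,[SL,SL+22*AS]): cv2.circle(im,tuple(int(v) for v in q),2,(255,0,0),-1)
cv2.imwrite('pics/w2.png',im)"
```

```text
[ 604.104 -228.432  178.073] [-1.271 -3.528 -5.675] -5.719150670150628 19.714091470337753
```

View pics/w2.png

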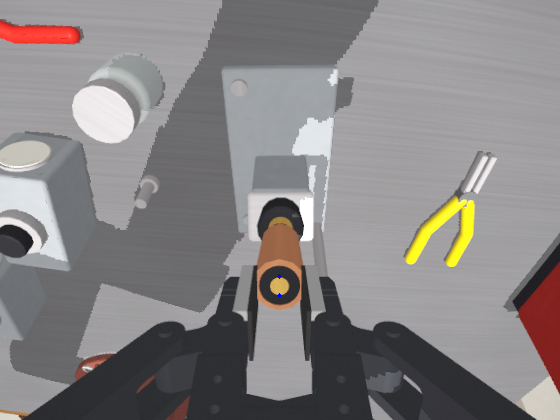

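The fingers hold the slim nozzle on its sides, with the mouth at (279,286). I carry on pulling.

{"op": "drive_tool", "data": {"targets": [[[0.05,0,-0.3],[0,0,0],1.0],[[0.05,0,-0.3],[0,0,0],1.0],[[0.05,0,-0.3],[0,0,0],1.0],[[0.05,0,-0.3],[0,0,0],1.0],[[0,0,0],[0,0,0],1.0],[[0,0,0],[0,0,0],1.0]]}}

```text
time: 7.83
position: [610.4, -227.7, 189.0]
ee_rot: [0.983, 0.047, -0.178, 0.007]
wrist_force: [-3.2, -5.3, -9.1]
opening: 19.1
gripper_force: 61.6
```

```bash
python3 -c "
from h import *
st=sensors.read_state()
print(st['position'],(st['position']-np.array([599.6,-229.1,169.5]))@AS,st['wrist_force']@AS,st['opening'])"
```

```text
[ 610.405 -227.685  188.983] 22.31828060538429 -9.772137243966451 19.0803308651949
```

{"op": "drive_tool", "data": {"targets": [[[0.03,0,-0.2],[0,0,0],1.0],[[0,0,0],[0,0,0],1.0],[[0,0,0],[0,0,0],1.0]]}}

```text
time: 8.08
position: [610.3, -227.6, 189.3]
ee_rot: [0.983, 0.047, -0.18, 0.007]
wrist_force: [-7.7, -5.9, -19.6]
opening: 19.0
gripper_force: 61.0
```

```bash
python3 -c "
from h import *
st=sensors.read_state()
print(st['position'],(st['position']-np.array([599.6,-229.1,169.5]))@AS,st['wrist_force']@AS,st['opening'])
s=optics.snapshot('scene');im=s['color'].copy();c=cam(s)
print(proj(c,[SL,SL+22*AS]),proj(cam(optics.snapshot('top')),[SL,SL+22*AS]))
t=cv2.resize(im[140:240,120:253],(798,600),interpolation=cv2.INTER_CUBIC)
for q,col in zip(proj(c,[SL,SL+22*AS]),((255,0,0),(0,255,0))): cv2.circle(t,tuple(int(v) for v in (q-[120,140])*6+3),3,col,-1)
cv2.imwrite('pics/s2.png',t)"
```

```text
[ 610.337 -227.629  189.253] 22.52167735412786 -21.07284131528319 19.007386129323574
[[178.775 178.385]
 [174.627 174.709]] [[359.612 144.66 ]
 [360.039 138.741]]
```

View pics/s2.png

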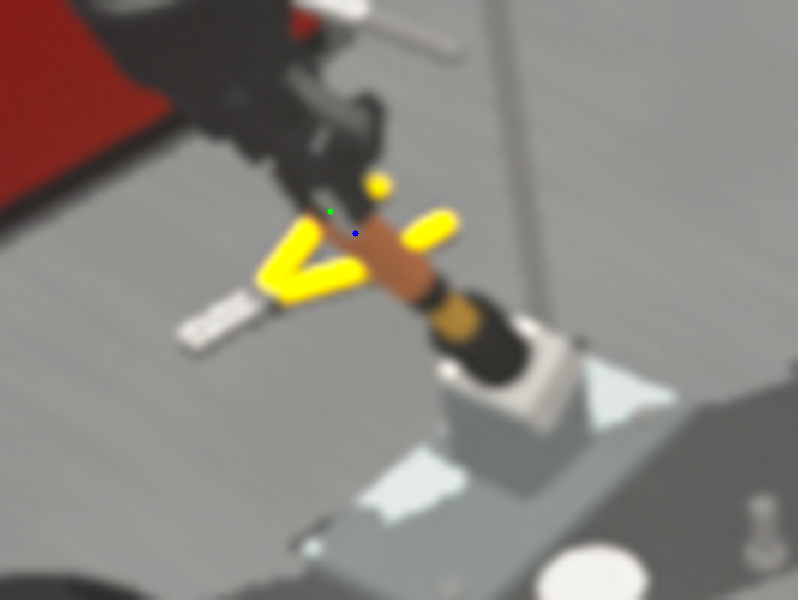

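The nozzle is out: it stopped at 22.5 mm with rising force, and the dark sleeve shows at (430,295), as it does on the wide torch. Now relax, open and back off.

{"op": "drive_tool", "data": {"targets": [[[-0.02,0,0.15],[0,0,0],1.5],[[0,0,0],[0,0,0],8.5],[[0,0,0],[0,0,0],8.5],[[0,0,0],[0,0,0],8.5],[[0,0,0],[0,0,0],8.5],[[0,0,0],[0,0,0],8.5],[[0,0,0],[0,0,0],8.5],[[0,0,-1.5],[0,0,0],8.5],[[0,0,-1.5],[0,0,0],8.5],[[0,0,0],[0,0,0],8.5]]}}

```text
time: 9.02
position: [626.0, -227.8, 220.1]
ee_rot: [0.984, 0.047, -0.172, 0.01]
wrist_force: [0.7, 0.2, -0.1]
opening: 85.0
gripper_force: 0.0
```

```bash
python3 -c "
from h import *
st=sensors.read_state()
print(st['joint_pos'],st['wrist_force'])
R12,b12=frame(-174.4,12)
p=np.array(st['position'])
plan([(p+[15,0,45],None)])
plan([(None,R12)])"
```

```text
[-0.374  1.029  1.165  2.016 -0.157  2.696] [ 0.742  0.164 -0.054]
t 9.0167 p [ 626.022 -227.791  220.139] F [ 0.742  0.164 -0.054] open 85.04945967763182
shift 2 x [-0.059  0.079 -2.37 ] to [ 641.022 -227.791  265.139]
t 9.0167 p [ 626.022 -227.791  220.139] F [ 0.742  0.164 -0.054] open 85.04945967763182
turn 2 x [ 0.001  0.068 -0.001]
```

```bash
cat >> h.py <<'E'
GW=WD-35*AW
E
python3 - <<'E'
from kin import *
print(X)
for h,ts in((0,(14,18,20)),(50,(10,14,18)),(80,(5,10,14)),(120,(0,5,10))):
    for t in ts:
        Rm,bb=frame(-168,t);r=ik(GW+(h-19)*bb,-bb);print(h,t,r[0],round(r[1],2),round(r[2],2),GW+(h-19)*bb)
E
```

```text
[ -2.028 297.149  72.65  509.97    1.045 386.415  60.1   119.349 358.841]
0 14 [0.3   0.847 0.715 1.682 0.022] 0.0 0.0 [603.549 270.888 178.553]
0 18 [0.297 0.95  0.901 1.834 0.027] 0.0 0.0 [602.302 270.623 178.919]
0 20 [0.296 1.014 1.02  1.925 0.03 ] 0.0 0.0 [601.689 270.492 179.135]
50 10 [0.302 0.789 0.745 1.7   0.016] 0.0 0.0 [613.31  272.963 227.518]
50 14 [0.298 0.911 0.968 1.871 0.022] 0.0 0.0 [615.381 273.403 227.068]
50 18 [0.294 1.02  1.175 2.02  0.028] 4.03 1.06 [617.415 273.835 226.472]
80 5 [0.306 0.68  0.632 1.609 0.008] 0.0 0.0 [613.245 272.949 257.757]
80 10 [0.301 0.824 0.889 1.81  0.016] 0.0 0.0 [618.406 274.046 257.062]
80 14 [0.297 0.98  1.191 2.02  0.022] 1.23 0.32 [622.48  274.912 256.177]
120 0 [0.311 0.571 0.545 1.546 0.   ] 0.0 0.0 [608.045 271.843 297.989]
120 5 [0.305 0.711 0.792 1.739 0.008] 0.0 0.0 [616.655 273.674 297.605]
120 10 [0.3   0.923 1.2   2.02  0.016] 0.27 0.07 [625.2   275.49  296.455]
```

{"op": "drive_tool", "data": {"targets": [[[0,0,-2.0],[0,0.04,0],8.5],[[0,0,-2.0],[0,0.05,0],8.5],[[0,0,-2.0],[0,0.05,0],8.5],[[0,0,-2.0],[0,0.05,0],8.5],[[0,0,-2.0],[0,0.05,0],8.5],[[0,0,0],[0,0,0],8.5],[[0,0,0],[0,0,0],8.5]]}}

```text
time: 9.6
position: [646.8, -224.2, 318.5]
ee_rot: [0.997, 0.048, -0.056, 0.002]
wrist_force: [1.2, -0.4, -0.5]
opening: 85.3
gripper_force: 0.0
```

```bash
python3 -c "
from h import *
R5,b5=frame(-168,4)
P=GW+110*b5
print(sensors.read_state()['joint_pos'])
plan([(None,R5),([645,-228,330],None),(P+[0,0,10],None)])"
```

```text
[-0.412  0.801  1.02   1.888 -0.054  2.637]
t 9.6 p [ 646.779 -224.212  318.491] F [ 1.2   -0.418 -0.522] open 85.3064196046116
turn 2 x [-0.005  0.021 -0.057]
shift 1 x [-0.332  0.334 -1.13 ] to [ 645. -228.  330.]
shift 13 x [ 0.586 -3.82   0.061] to [615.55  273.439 316.721]
```

{"op": "drive_tool", "data": {"targets": [[[0,0,-0.5],[-0.005,0.021,-0.057],8.5],[[0,0,-0.5],[-0.005,0.021,-0.057],8.5],[[0.55,-3.8,0],[0,0,0],8.5],[[0.55,-3.8,0],[0,0,0],8.5],[[0.55,-3.8,0],[0,0,0],8.5],[[0.55,-3.8,0],[0,0,0],8.5],[[0.55,-3.8,0],[0,0,0],8.5],[[0.55,-3.8,0],[0,0,0],8.5]]}}

```text
time: 10.27
position: [631.8, 7.7, 322.3]
ee_rot: [0.994, 0.105, -0.038, 0.002]
wrist_force: [0.6, 0.2, -0.3]
opening: 85.1
gripper_force: 0.0
```

{"op": "drive_tool", "data": {"targets": [[[0.55,-3.8,0],[0,0,0],8.5],[[0.55,-3.8,0],[0,0,0],8.5],[[0.55,-3.8,0],[0,0,0],8.5],[[0.55,-3.8,0],[0,0,0],8.5],[[0,0,0],[0,0,0],8.5],[[0,0,0],[0,0,0],8.5]]}}

```text
time: 10.77
position: [621.6, 161.3, 320.8]
ee_rot: [0.994, 0.107, -0.038, 0.002]
wrist_force: [-0.9, -0.2, -0.0]
opening: 85.2
gripper_force: 0.0
```

```bash
python3 -c "
from h import *
R5,b5=frame(-168,5);R10,b10=frame(-168,10);R14,b14=frame(-168,14);R18,b18=frame(-168,18)
print(sensors.read_state()['joint_pos'])
plan([(None,R5),(GW+101*b5,None),(None,R10),(GW+61*b10,None),(None,R14),(GW+31*b14,None),(None,R18),(GW-19*b18,None)])"
```

```text
[ 0.141  0.614  0.677  1.71  -0.002  3.069]
t 10.7667 p [621.622 161.268 320.763] F [-0.889 -0.228 -0.004] open 85.18362559019653
turn 1 x [-0.003 -0.011  0.005]
shift 3 x [ 0.682 -3.699  0.715] to [616.655 273.674 297.605]
turn 1 x [ 0.    -0.087  0.   ]
shift 2 x [ 0.44  -0.     1.981] to [618.406 274.046 257.062]
turn 1 x [-0.   -0.07  0.  ]
shift 1 x [ 0.426 -0.     2.985] to [615.381 273.403 227.068]
turn 1 x [ 0.   -0.07  0.  ]
shift 2 x [0.108 0.    2.496] to [602.302 270.623 178.919]
```

```bash
cat > wp.py <<'E'
from kin import *
Y=-153
W=[(h,t,*frame(Y,t)) for h,t in((120,5),(80,10),(50,14),(0,18))]
if __name__=='__main__':
    for h,t,Rm,bb in W: r=ik(GW+(h-19)*bb,-bb);print(h,t,r[0],round(r[1],2))
    print(sensors.read_state()['joint_pos'])
    plan(sum([[(None,Rm),(GW+(h-19)*bb,None)] for h,t,Rm,bb in W],[]))
E
python3 wp.py
```

```text
120 5 [ 0.32   0.713  0.796  1.74  -0.013] 0.0
80 10 [ 0.327  0.829  0.899  1.814 -0.025] 0.0
50 14 [ 0.331  0.918  0.982  1.878 -0.034] 0.0
0 18 [ 0.333  0.957  0.915  1.84  -0.043] 0.0
[ 0.141  0.614  0.677  1.71  -0.002  3.069]
t 10.7667 p [621.622 161.268 320.763] F [-0.889 -0.228 -0.004] open 85.18362559019653
turn 3 x [-0.008 -0.004 -0.085]
shift 3 x [ 1.625 -3.49   0.633] to [615.888 275.84  297.605]
turn 1 x [ 0.    -0.087  0.   ]
shift 2 x [ 0.44  -0.     1.981] to [617.483 276.652 257.062]
turn 1 x [-0.   -0.07  0.  ]
shift 1 x [0.426 0.    2.985] to [614.727 275.248 227.068]
turn 1 x [ 0.   -0.07  0.  ]
shift 2 x [0.108 0.    2.496] to [602.814 269.178 178.919]
```

{"op": "drive_tool", "data": {"targets": [[[0,0,0],[-0.008,-0.004,-0.085],8.5],[[0,0,0],[-0.008,-0.004,-0.085],8.5],[[0,0,0],[-0.008,-0.004,-0.085],8.5],[[1.63,-3.5,0.2],[0,0,0],8.5],[[1.63,-3.5,0.2],[0,0,0],8.5],[[1.63,-3.5,0.6],[0,0,0],8.5],[[0,0,0],[0,0,0],8.5],[[0,0,0],[0,0,0],8.5]]}}

```text
time: 11.43
position: [617.7, 274.9, 306.0]
ee_rot: [0.972, 0.232, -0.043, 0.011]
wrist_force: [0.6, -1.0, 0.5]
opening: 85.0
gripper_force: 0.0
```

```bash
sed -i 's/in W\],\[\]/in W[int(__import__("sys").argv[1]):]],[]/' wp.py; python3 wp.py 0 | tail -9
```

```text
t 11.4333 p [617.727 274.881 305.984] F [ 0.61  -1.015  0.54 ] open 85.01866515625015
turn 1 x [ 0.     0.001 -0.003]
shift 1 x [-0.047 -0.169  0.845] to [615.888 275.84  297.605]
turn 1 x [ 0.    -0.087  0.   ]
shift 2 x [ 0.44  -0.     1.981] to [617.483 276.652 257.062]
turn 1 x [-0.   -0.07  0.  ]
shift 1 x [0.426 0.    2.985] to [614.727 275.248 227.068]
turn 1 x [ 0.   -0.07  0.  ]
shift 2 x [0.108 0.    2.496] to [602.814 269.178 178.919]
```

{"op": "drive_tool", "data": {"targets": [[[0,-0.17,0.85],[0,0,0],8.5],[[0.25,0,2.0],[0,0,0],8.5],[[0,0,0],[0,-0.05,0],8.5],[[0.3,0,2.0],[0,0,0],8.5],[[0,0,0],[0,-0.037,0],8.5],[[0,0,0],[0,0,0],8.5],[[0,0,0],[0,0,0],8.5]]}}

```text
time: 12.02
position: [619.1, 274.4, 258.6]
ee_rot: [0.97, 0.229, -0.083, 0.02]
wrist_force: [1.1, 0.8, 1.0]
opening: 85.1
gripper_force: 0.0
```

```bash
python3 wp.py 1 | tail -8
```

```text
[ 0.323  0.826  0.899  1.813 -0.025  3.002]
t 12.0167 p [619.143 274.394 258.599] F [1.125 0.787 1.014] open 85.12032078450754
turn 1 x [ 0.    -0.003 -0.007]
shift 1 x [-0.018 -0.277  0.159] to [617.483 276.652 257.062]
turn 1 x [-0.   -0.07  0.  ]
shift 1 x [0.426 0.    2.985] to [614.727 275.248 227.068]
turn 1 x [ 0.   -0.07  0.  ]
shift 2 x [0.108 0.    2.496] to [602.814 269.178 178.919]
```

{"op": "drive_tool", "data": {"targets": [[[0,-0.28,1.5],[0,0,0],8.5],[[0,0,0],[0,-0.07,0],8.5],[[0.4,0,1.6],[0,0,0],8.5],[[0,0,0],[0,0,0],8.5],[[0,0,1.0],[0,-0.07,0],8.5],[[0,0,0],[0,0,0],8.5],[[0,0,0],[0,0,0],8.5]]}}

```text
time: 12.6
position: [617.2, 277.5, 222.0]
ee_rot: [0.965, 0.229, -0.128, 0.031]
wrist_force: [1.0, -0.3, 0.6]
opening: 85.1
gripper_force: 0.0
```

```bash
python3 wp.py 3 | tail -4
```

```text
[ 0.334  0.972  1.075  1.936 -0.036  3.014]
t 12.6 p [617.248 277.545 221.958] F [ 0.952 -0.295  0.632] open 85.07409217934988
turn 1 x [-0.    -0.05  -0.005]
shift 2 x [-0.127  0.045  2.304] to [602.814 269.178 178.919]
```

{"op": "drive_tool", "data": {"targets": [[[-0.2,0.04,1.5],[0,0,0],8.5],[[0,0,0],[0,-0.05,-0.005],8.5],[[-0.1,0.04,1.6],[0,0,0],8.5],[[-0.1,0,1.5],[0,0,0],8.5],[[0,0,0],[0,0,0],8.5],[[0,0,0],[0,0,0],8.5]]}}

```text
time: 13.1
position: [601.9, 269.3, 182.6]
ee_rot: [0.962, 0.23, -0.145, 0.035]
wrist_force: [0.4, -0.3, 0.5]
opening: 85.2
gripper_force: 0.0
```

```bash
python3 wp.py 3 | tail -4
```

```text
[ 0.332  0.929  0.872  1.81  -0.041  3.01 ]
t 13.1 p [601.923 269.293 182.587] F [ 0.357 -0.332  0.5  ] open 85.23415079352336
turn 1 x [-0.    -0.015 -0.002]
shift 1 x [0.184 0.051 0.326] to [602.814 269.178 178.919]
```

{"op": "drive_tool", "data": {"targets": [[[0.18,0.05,0.3],[0,0,0],6],[[0,0,0],[0,0,0],3],[[0,0,0],[0,0,0],2.5],[[0,0,0],[0,0,0],2.5],[[0,0,0],[0,0,0],2.5],[[0,0,0],[0,0,0],2.5],[[0,0,0],[0,0,0],2.5],[[0,0,0],[0,0,0],2.5]]}}

```text
time: 13.77
position: [603.4, 268.9, 176.5]
ee_rot: [0.961, 0.23, -0.146, 0.036]
wrist_force: [2.0, -2.0, 6.5]
opening: 28.7
gripper_force: 58.8
```

```bash
python3 -c "
from h import *
st=sensors.read_state();print(st['position'],st['wrist_force'],st['wrist_force']@AW,st['opening'])
print(R.from_quat(st['ee_rot']).inv().apply(-AW))"
```

```text
[603.386 268.851 176.53 ] [ 2.042 -1.98   6.499] 6.251651815090442 28.708160308001734
[-0.216 -0.062  0.974]
```

{"op": "drive_tool", "data": {"targets": [[[-0.06,-0.02,0.29],[0,0,0],2.5],[[-0.06,-0.02,0.29],[0,0,0],2.5],[[-0.06,-0.02,0.29],[0,0,0],2.5],[[-0.06,-0.02,0.29],[0,0,0],2.5],[[-0.06,-0.02,0.29],[0,0,0],2.5],[[0,0,0],[0,0,0],2.5]]}}

```text
time: 14.27
position: [594.7, 265.9, 161.3]
ee_rot: [0.961, 0.23, -0.149, 0.036]
wrist_force: [-1.8, -4.6, -6.0]
opening: 28.9
gripper_force: 59.2
```

```bash
cat > chk.py <<'E'
from h import *
st=sensors.read_state();p0=np.array([603.386,268.851,176.53])
d=-(st['position']-p0);print(st['position'],'moved',d@AW,'perp',np.linalg.norm(d-d@AW*AW),'F',st['wrist_force']@AW,st['opening'])
E
python3 chk.py
```

```text
[594.743 265.878 161.326] moved 17.736844934277574 perp 0.3449078652117921 F -6.877283621473967 28.921606057834683
```

{"op": "drive_tool", "data": {"targets": [[[-0.04,-0.01,0.2],[0,0,0],2.5],[[-0.04,-0.01,0.2],[0,0,0],2.5],[[0,0,0],[0,0,0],2.5],[[0,0,0],[0,0,0],2.5]]}}

```text
time: 14.6
position: [593.1, 265.3, 158.1]
ee_rot: [0.961, 0.23, -0.149, 0.036]
wrist_force: [-3.4, -6.1, -3.8]
opening: 28.9
gripper_force: 59.6
```

```bash
python3 chk.py
```

```text
[593.126 265.297 158.145] moved 21.350943861531352 perp 0.25855843154639246 F -5.915019142578851 28.883954050968377
```

{"op": "drive_tool", "data": {"targets": [[[-0.02,-0.01,0.1],[0,0,0],2.5],[[0,0,0],[0,0,0],2.5],[[0,0,0],[0,0,0],2.5]]}}

```text
time: 14.85
position: [593.2, 265.3, 158.0]
ee_rot: [0.961, 0.23, -0.148, 0.036]
wrist_force: [-2.0, -4.9, 1.1]
opening: 28.9
gripper_force: 60.5
```

```bash
python3 chk.py
```

```text
[593.194 265.335 157.983] moved 21.452248545627917 perp 0.17400863983324855 F -0.8082098133736052 28.89607979529354
```

{"op": "drive_tool", "data": {"targets": [[[-0.02,0,0.1],[0,0,0],2.5],[[0,0,0],[0,0,0],2.5],[[0,0,0],[0,0,0],8.5],[[0,0,0],[0,0,0],8.5],[[0,0,0],[0,0,0],8.5],[[0,0,0],[0,0,0],8.5],[[0,0,0],[0,0,0],8.5],[[0,0,0],[0,0,0],8.5],[[0,0,0],[0,0,0],8.5]]}}

```text
time: 15.6
position: [593.0, 266.0, 157.1]
ee_rot: [0.961, 0.23, -0.147, 0.035]
wrist_force: [-0.0, -0.1, -0.4]
opening: 85.2
gripper_force: 0.0
```

{"op": "drive_tool", "data": {"targets": [[[0,0,-1.5],[0,0,0],8.5],[[0,0,-1.5],[0,0,0],8.5],[[0,0,-1.5],[0,0,0],8.5],[[0,0,-2.0],[0,0.05,0],8.5],[[0,0,-2.0],[0,0.05,0],8.5],[[0,0,-2.0],[0,0.05,0],8.5],[[0,0,-2.0],[0,0.05,0],8.5],[[0,0,0],[0,0,0],8.5],[[0,0,0],[0,0,0],8.5]]}}

```text
time: 16.35
position: [621.2, 280.2, 280.2]
ee_rot: [0.971, 0.232, -0.049, 0.012]
wrist_force: [-0.5, 0.3, -0.4]
opening: 85.1
gripper_force: 0.0
```

```bash
python3 -c "
from h import *
st=sensors.read_state();print(st['joint_pos'],st['wrist_force'])
s=optics.snapshot('wrist');c=cam(s,st);im=s['color']
for q,col in zip(proj(c,[WD,WD-22*AW]),((255,0,0),(0,255,0))): cv2.circle(im,tuple(int(v) for v in q),3,col,-1)
cv2.imwrite('pics/w3.png',im)
R0,_=frame(-170,0)
p=np.array(st['position'])
plan([(p+[10,0,40],None),(None,R0),([560,8,330],None),(PU+[0,0,40],None)])"
```

```text
[ 0.324  0.743  0.805  1.732 -0.015  2.997] [-0.479  0.29  -0.382]
t 16.4 p [620.981 280.085 278.358] F [ 0.499  0.086 -0.941] open 84.87468720524933
shift 2 x [ 0.241  0.227 -2.127] to [631.247 280.197 320.168]
turn 3 x [0.005 0.034 0.098]
shift 8 x [-1.468  3.196 -0.123] to [560.   8. 330.]
shift 6 x [-1.006 -0.179  3.21 ] to [498.7   8.1 137.4]
```

View pics/w3.png

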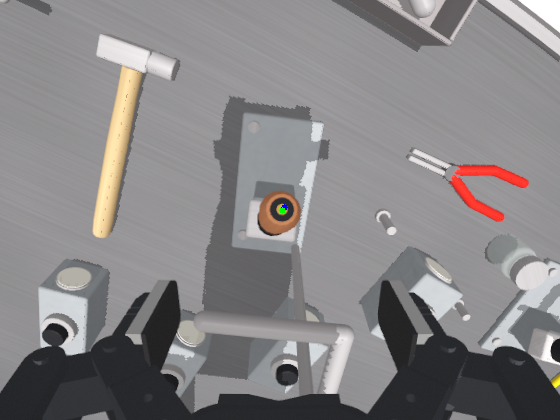

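```bash
python3 -c "
from h import *
st=sensors.read_state();R0,_=frame(-153,0)
p=np.array(st['position'])
plan([(p+[0,0,75],None),(None,R0),([575,8,350],None),(PU+[0,0,60],None),(PU+[0,0,15],None)])"
```

```text
t 16.4 p [620.981 280.085 278.358] F [ 0.499  0.086 -0.941] open 84.87468720524933
shift 2 x [-0.388 -0.    -3.73 ] to [620.981 280.085 353.358]
turn 1 x [-0.     0.104 -0.001]
shift 7 x [-2.35   3.165  0.048] to [575.   8. 350.]
shift 6 x [-1.132 -0.579  3.21 ] to [498.7   8.1 157.4]
shift 2 x [0.   0.   2.25] to [498.7   8.1 112.4]
```

{"op": "drive_tool", "data": {"targets": [[[-0.39,0,-3.73],[0,0,0],8],[[-0.39,0,-3.73],[0,0,0],5],[[0,0,0],[0,0.1,0],2],[[0,0,0],[0,0,0],0],[[-2.35,3.17,0],[0,0,0],0],[[-2.35,3.17,0],[0,0,0],0],[[-2.35,3.17,0],[0,0,0],0],[[-2.35,3.17,0],[0,0,0],0],[[-2.35,3.17,0],[0,0,0],0],[[-2.35,3.17,0],[0,0,0],0]]}}

```text
time: 17.23
position: [582.4, 45.9, 345.3]
ee_rot: [0.972, 0.233, -0.03, 0.006]
wrist_force: [0.2, 0.1, -0.3]
opening: 0.2
gripper_force: 0.0
```

```bash
python3 -c "
from h import *
st=sensors.read_state();R0,_=frame(-153,0)
plan([(None,R0),([575,8,350],None),(PU+[0,0,60],None),(PU+[0,0,15],None)])
s=optics.snapshot('scene');im=s['color'];c=cam(s);cp=im.copy()
T=[]
for M,uv,pts in(('slim',(190,190),[SL,SL+22*AS]),('wide',(343,280),[WD,WD-22*AW])):
    x0,y0=uv[0]-33,uv[1]-37;t=cv2.resize(im[y0:y0+74,x0:x0+66],None,fx=6,fy=6,interpolation=cv2.INTER_CUBIC)
    for q,col in zip(proj(c,pts),((255,0,0),(0,255,0))): cv2.circle(t,tuple(int(v) for v in (q-[x0,y0])*6+3),3,col,-1)
    T.append(t)
cv2.imwrite('pics/s3.png',np.hstack(T))"
```

```text
t 17.2333 p [582.373  45.883 345.266] F [ 0.18   0.137 -0.287] open 0.23039847727075508
turn 1 x [-0.002  0.061 -0.001]
shift 1 x [-2.377  3.041 -0.473] to [575.   8. 350.]
shift 6 x [-1.132 -0.579  3.21 ] to [498.7   8.1 157.4]
shift 2 x [0.   0.   2.25] to [498.7   8.1 112.4]
```

View pics/s3.png

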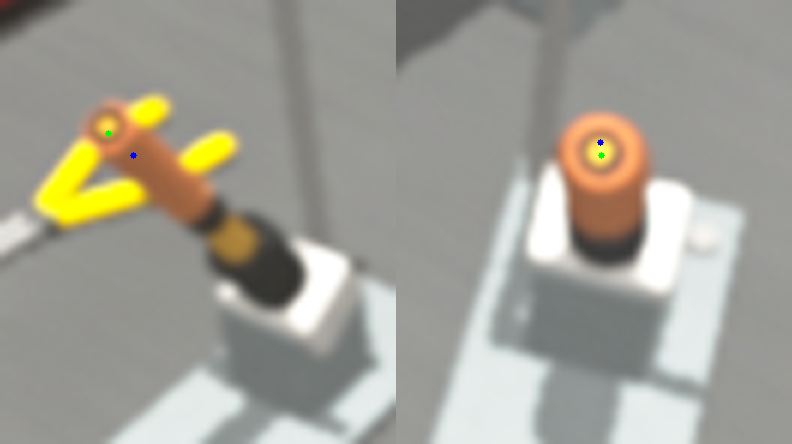

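Both mouths sit on the expected marks: slim out at (107,128) and wide home at (601,155). Next is the purge plunger.

{"op": "drive_tool", "data": {"targets": [[[0,0,0],[-0.002,0.061,0],0],[[-2.4,3.0,0],[0,0,0],0],[[-1.13,-0.58,3.2],[0,0,0],0],[[-1.13,-0.58,3.2],[0,0,0],0],[[-1.13,-0.58,3.2],[0,0,0],0],[[-1.13,-0.58,3.2],[0,0,0],0],[[-1.13,-0.58,3.2],[0,0,0],0],[[-1.13,-0.58,3.2],[0,0,0],0],[[0,0,0],[0,0,0],0],[[0,0,0],[0,0,0],0]]}}

```text
time: 18.12
position: [499.0, 10.6, 153.2]
ee_rot: [0.973, 0.233, -0.0, -0.001]
wrist_force: [0.6, -0.3, -0.1]
opening: -0.0
gripper_force: 0.0
```

```bash
python3 -c "
from h import *
st=sensors.read_state();R0,_=frame(-153,0)
plan([(None,R0),(PU+[0,0,12],None),(PU+[0,0,-12],None)])"
```

```text
t 18.1167 p [499.038  10.574 153.2  ] F [ 0.557 -0.308 -0.051] open -0.012702330104548016
turn 1 x [-0.001  0.    -0.002]
shift 2 x [-0.071  0.103  2.19 ] to [498.7   8.1 109.4]
shift 1 x [0.  0.  2.4] to [498.7   8.1  85.4]
```

{"op": "drive_tool", "data": {"targets": [[[-0.07,0.1,2.2],[0,0,0],0],[[-0.07,0.1,2.2],[0,0,0],0],[[0,0,0.6],[0,0,0],0],[[0,0,0.5],[0,0,0],0],[[0,0,0.5],[0,0,0],0],[[0,0,0.3],[0,0,0],0],[[0,0,0.3],[0,0,0],0],[[0,0,0],[0,0,0],0],[[0,0,0],[0,0,0],0]]}}

```text
time: 18.87
position: [501.4, 7.9, 88.8]
ee_rot: [0.973, 0.233, 0.003, 0.001]
wrist_force: [-0.3, 0.9, 0.2]
opening: -0.1
gripper_force: 0.0
```

{"op": "drive_tool", "data": {"targets": [[[0,0,0.3],[0,0,0],0],[[0,0,0.3],[0,0,0],0],[[0,0,0],[0,0,0],0],[[0,0,0],[0,0,0],0]]}}

```text
time: 19.2
position: [501.0, 7.9, 82.3]
ee_rot: [0.973, 0.233, 0.002, 0.0]
wrist_force: [-0.0, -0.3, 0.9]
opening: 0.1
gripper_force: 0.0
```

```bash
python3 -c "
from h import *
st=sensors.read_state();print(st['position'],st['wrist_force'],st['moment'],st['joint_torque'])
s=optics.snapshot('scene');c=cam(s);im=s['color'];x0,y0=235,165
t=cv2.resize(im[y0:y0+90,x0:x0+120],(800,600),interpolation=cv2.INTER_CUBIC)
for q,col in zip(proj(c,[PU,st['position']]),((255,0,0),(0,255,0))): cv2.circle(t,tuple(int(v) for v in (q-[x0,y0])*6.67+3),3,col,-1)
cv2.imwrite('pics/s4.png',t)"
```

```text
[500.993   7.895  82.296] [-0.022 -0.298  0.854] [ 0.035  0.014 -0.041] [ -0.003 -52.456  28.67   -0.113   0.004   0.   ]
```

View pics/s4.png

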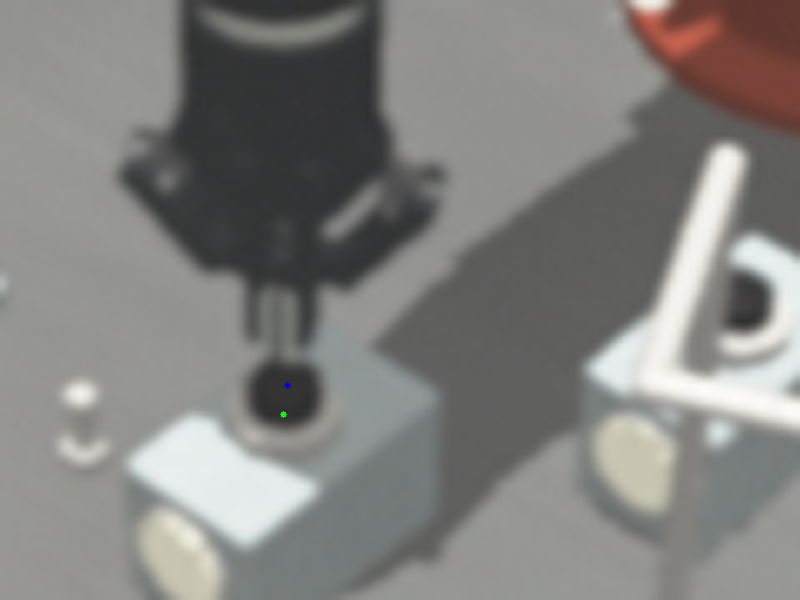

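The fingertips appear at (283,350), still above the full dark plunger centred at (285,390), and there is no contact force. The visible tips are higher than the reported TCP, so I lower in small steps and watch the force.

{"op": "drive_tool", "data": {"targets": [[[0,0,0.3],[0,0,0],0],[[0,0,0.3],[0,0,0],0],[[0,0,0],[0,0,0],0]]}}

```text
time: 19.5
position: [500.8, 7.9, 75.8]
ee_rot: [0.973, 0.233, 0.002, 0.0]
wrist_force: [-0.1, -0.9, 0.2]
opening: 0.1
gripper_force: 0.0
```

```bash
python3 -c "
from h import *
st=sensors.read_state();print(st['position'],st['wrist_force'],st['moment'])
s=optics.snapshot('wrist');c=cam(s,st);im=s['color']
print(proj(c,[PU,st['position']]),np.array(s['mount']))
for q,col in zip(proj(c,[PU,st['position']]),((255,0,0),(0,255,0))): cv2.circle(im,tuple(int(v) for v in q),3,col,-1)
cv2.imwrite('pics/w5.png',im)"
```

```text
[500.804   7.913  75.837] [-0.12  -0.913  0.181] [ 0.001  0.006 -0.032]
[[277.049 272.454]
 [279.216 250.314]] [[  -0.001   -0.945   -0.328   85.207]
 [   1.      -0.001   -0.001   -0.1  ]
 [   0.      -0.328    0.945 -177.759]
 [   0.       0.       0.       1.   ]]
```

View pics/w5.png

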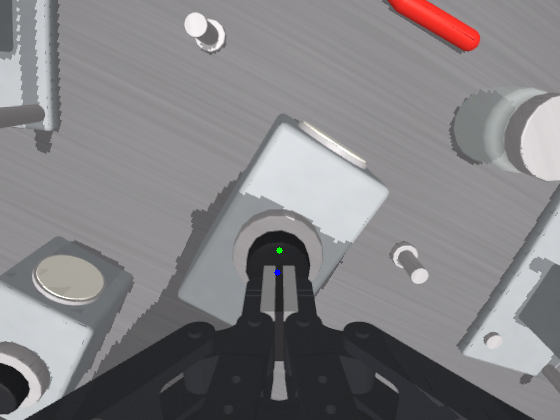

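{"op": "drive_tool", "data": {"targets": [[[0,0,0.3],[0,0,0],0],[[0,0,0],[0,0,0],0]]}}

```text
time: 19.72
position: [501.0, 7.9, 73.0]
ee_rot: [0.973, 0.233, 0.002, 0.0]
wrist_force: [0.1, 0.5, -0.0]
opening: -0.0
gripper_force: 0.0
```

{"op": "drive_tool", "data": {"targets": [[[0,0,0.3],[0,0,0],0],[[0,0,0],[0,0,0],0]]}}

```text
time: 19.88
position: [501.0, 7.9, 70.0]
ee_rot: [0.973, 0.233, 0.002, 0.0]
wrist_force: [0.9, -0.2, -0.4]
opening: 0.1
gripper_force: 0.0
```

{"op": "drive_tool", "data": {"targets": [[[0,0,0.3],[0,0,0],0],[[0,0,0],[0,0,0],0]]}}

```text
time: 20.05
position: [501.0, 7.9, 67.0]
ee_rot: [0.973, 0.233, 0.002, 0.0]
wrist_force: [-0.7, -0.4, 0.4]
opening: 0.1
gripper_force: 0.0
```

{"op": "drive_tool", "data": {"targets": [[[0,0,0.3],[0,0,0],0],[[0,0,0],[0,0,0],0]]}}

```text
time: 20.22
position: [501.4, 7.8, 64.2]
ee_rot: [0.973, 0.233, 0.002, 0.0]
wrist_force: [-0.0, -0.1, 3.4]
opening: -0.1
gripper_force: 1.4
```

{"op": "drive_tool", "data": {"targets": [[[0,0,0.3],[0,0,0],0],[[0,0,0],[0,0,0],0]]}}

```text
time: 20.38
position: [501.5, 7.9, 61.3]
ee_rot: [0.973, 0.233, 0.003, 0.0]
wrist_force: [-0.1, -0.3, 4.1]
opening: 0.0
gripper_force: 2.2
```

```bash
python3 -c "
from h import *
st=sensors.read_state();s=optics.snapshot('wrist');c=cam(s,st);im=s['color']
print(st['position'],st['wrist_force'])
# tool-axis depth of pixel row 268
for d in range(0,40,5): print(d,proj(c,[st['position']+np.array([0,0,d])]))
cv2.imwrite('pics/w6.png',cv2.resize(im[190:320,190:364],(800,598),interpolation=cv2.INTER_CUBIC))"
```

```text
[501.502   7.859  61.317] [-0.057 -0.338  4.11 ]
0 [[279.217 250.313]]
5 [[279.245 254.335]]
10 [[279.274 258.558]]
15 [[279.305 262.998]]
20 [[279.337 267.671]]
25 [[279.371 272.595]]
30 [[279.407 277.791]]
35 [[279.445 283.281]]
```

View pics/w6.png

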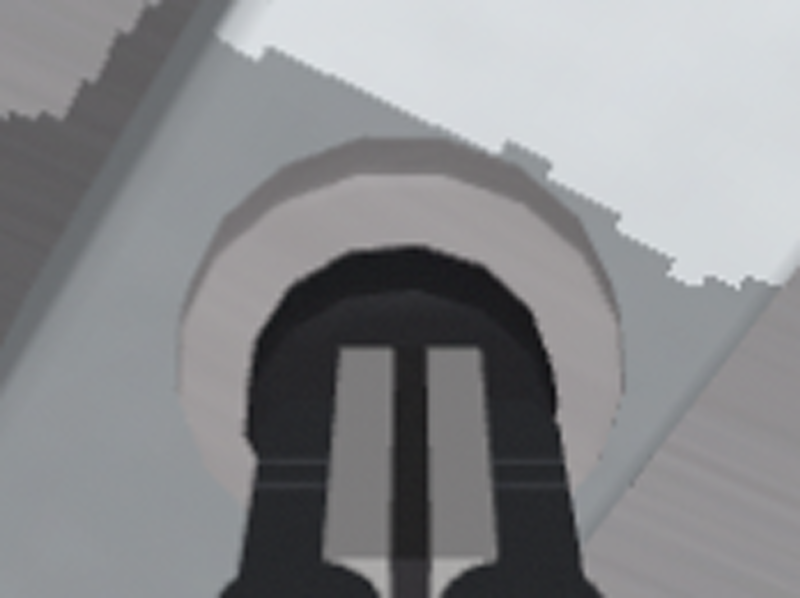

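Contact now: the fingertips sit on the plunger inside its collar, centred near (410,350), with 4 N and rising. I keep pressing until the stop shows.

{"op": "drive_tool", "data": {"targets": [[[0,0,0.3],[0,0,0],0],[[0,0,0.2],[0,0,0],0],[[0,0,0],[0,0,0],0]]}}

```text
time: 20.68
position: [501.5, 7.8, 56.6]
ee_rot: [0.973, 0.233, 0.003, 0.001]
wrist_force: [-1.3, 0.7, 7.1]
opening: -0.2
gripper_force: 3.5
```

{"op": "drive_tool", "data": {"targets": [[[0,0,0.15],[0,0,0],0],[[0,0,0],[0,0,0],0],[[0,0,0],[0,0,0],0]]}}

```text
time: 20.93
position: [501.5, 7.8, 55.4]
ee_rot: [0.973, 0.233, 0.003, 0.001]
wrist_force: [-1.3, -0.2, 8.4]
opening: 0.1
gripper_force: 3.9
```

{"op": "drive_tool", "data": {"targets": [[[0,0,0.15],[0,0,0],0],[[0,0,0],[0,0,0],0],[[0,0,0],[0,0,0],0]]}}

```text
time: 21.18
position: [501.7, 7.8, 55.1]
ee_rot: [0.973, 0.233, 0.003, 0.001]
wrist_force: [-6.4, 0.8, 23.9]
opening: 0.3
gripper_force: 11.9
```

{"op": "drive_tool", "data": {"targets": [[[0,0,0.1],[0,0,0],0],[[0,0,0],[0,0,0],0],[[0,0,0],[0,0,0],0]]}}

```text
time: 21.43
position: [501.8, 7.8, 54.9]
ee_rot: [0.973, 0.233, 0.003, 0.001]
wrist_force: [-10.2, 0.8, 36.2]
opening: -0.1
gripper_force: 17.8
```

It is hard on its stop. Retract.

{"op": "drive_tool", "data": {"targets": [[[0,0,-1],[0,0,0],0],[[0,0,-2],[0,0,0],0],[[0,0,-3],[0,0,0],0],[[0,0,-3],[0,0,0],0],[[0,0,-3],[0,0,0],0],[[0,0,0],[0,0,0],0],[[0,0,0],[0,0,0],0],[[0,0,0],[0,0,0],0]]}}

```text
time: 22.1
position: [500.3, 7.9, 171.8]
ee_rot: [0.973, 0.233, 0.002, 0.0]
wrist_force: [-0.3, 0.0, -1.4]
opening: 0.1
gripper_force: 0.0
```

```bash
python3 -c "
from h import *
a=pickle.load(open('d0.pkl','rb'))['scene']['color'];s=optics.snapshot('scene');b=s['color'];c=cam(s)
for n,(x,y) in dict(slim=(174,174),wide=(344,268),pliers=(240,285),jar=(219,245),boltA=(285,275),boltB=(247,227),snips=(175,184),hammer=(415,350)).items():
    print(n,cv2.absdiff(a,b)[y-18:y+18,x-18:x+18].mean().round(1))
for P in(SL+22*AS,WD-22*AW):
    q=proj(c,[P])[0].astype(int);print(q,b[q[1],q[0]])
from station import ticket
st=sensors.read_state();print(st['wrist_force'],st['position'])
print(ticket.sign_off())"
```

```text
slim 8.5
wide 9.5
pliers 5.4
jar 6.3
boltA 6.0
boltB 6.0
snips 8.7
hammer 6.0
[174 174] [ 75 211 252]
[343 268] [ 95 248 255]
[ 0.683 -0.466 -0.02 ] [499.912   7.924 171.286]
the job is handed in; nothing more can be done
None
```

I pulled the slim nozzle out to its click, pushed the wide nozzle home, pressed the purge plunger to its stop and released it, and handed in the job at about 22 s; no verdict came back, and I did not re-measure the loose things or the plunger's return after moving clear.

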